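# Put the coupler away and swap the regulators at the air-brake bench

### The job

First slide the clear cover of the blue case open, stand the brass coupler upright in the square nest in the case's floor and slide the cover fully shut again. Then swap the two regulators, parking one of them in the emptied grey tray on the way, so that the red-knobbed one finally stands upright in the red tray and the yellow-knobbed one in the yellow tray. Never knock any of the three parts over, and leave the pressure gauge lying between the trays where it is.

Things in the scene. Friction and masses are not known exactly. Their poses are not given: they have to be found in the camera images.
- red_reg_mid (a point): Loose upright pressure regulator, round, 78 mm tall, about 0.3 kg: red knob of diameter 36 mm from 50 to 78 mm up, aluminium body of diameter 40 mm from 6 to 50 mm up (grip it here), foot of diameter 46 mm. This point is on its axis, 39 mm above its underside; z is up along the axis. It starts in the yellow tray and belongs in the red one.
- yellow_reg_mid (a point): Loose upright pressure regulator, round, 78 mm tall, about 0.3 kg: yellow knob of diameter 36 mm from 50 to 78 mm up, aluminium body of diameter 40 mm from 6 to 50 mm up (grip it here), foot of diameter 46 mm. This point is on its axis, 39 mm above its underside; z is up along the axis. It starts in the red tray and belongs in the yellow one.
- coupler_mid (a point): Brass quick coupler, a loose upright round part 52 mm tall, 36 mm in diameter from 0 to 32 mm up, 35 mm from 32 to 44 mm up and 26 mm above that; about 0.2 kg. This point is on its axis, half-way up (26 mm above its underside); z is up along the axis. It starts in the grey tray.
- tray_red: Red square tray fixed to the bench, 74 x 74 mm outside, 64 x 64 mm inside, floor top 5 mm and rim 9 mm above the bench. Origin at the centre of its underside on the bench; x and y along its sides, z up.
- tray_yellow: Yellow square tray fixed to the bench, 74 x 74 mm outside, 64 x 64 mm inside, floor top 5 mm and rim 9 mm above the bench. Origin at the centre of its underside on the bench; x and y along its sides, z up.
- tray_grey: Grey square tray fixed to the bench, 74 x 74 mm outside, 64 x 64 mm inside, floor top 5 mm and rim 9 mm above the bench. Origin at the centre of its underside on the bench; x and y along its sides, z up. The parking place, free once the coupler has been put away.
- case: Fixed blue case, 150 (x) x 160 (y) mm; origin at the centre of its underside, z up. Walls 6 mm thick: the sides at +-y 71 mm tall, the ends 62 mm. Black floor insert, top 8 mm above the bench, with a square nest 56 x 56 mm, its white floor 5 mm above the bench, centred at x = +20 mm, y = 0 of the case. The clear cover (top face 68 mm up) slides towards the case's -x to open.
- cover (a joint): Travel of the case's cover in m: 0 fully shut, 0.11 fully open, a stop at each end. It slides along the case's -x as the value grows, takes about 2 N and stays where it is left. The cover is 144 mm long; fully open it leaves the case clear from x = -38 mm of the case to its +x end.
- cover_handle (a point): Grip of the cover: orange upright bar 14 mm thick along the case's x, 50 mm long along its y, 32 mm tall, in the middle of the cover's top face. This point is in the bar, 22 mm above the cover's top face, 10 mm below the bar's top; it moves with the cover. x is the case's x.
- gauge_top (a point): Loose pressure gauge lying face up on the bench between the trays: black case 60 mm in diameter, 24 mm tall, white dial, brass stem 16 mm long sticking out of one side. Not to be moved. This point is the centre of its dial, 24 mm up.
There are look-alikes about, which are no part of the job. What is meant by the tray_yellow is not turquoise, and is the larger of those in its own colour. Of the things like the tray_grey, leave any that is turquoise; of the rest the smaller one is meant.

How it is judged:
On the way, in this order (a step that is already met when the one before it is completed fails the run):
1. the coupler stands in the nest of the opened case (x of coupler_mid in the frame of case between 0.006 and 0.034 m and y of coupler_mid in the frame of case between -0.014 and 0.014 m and z of coupler_mid in the frame of case between 0.026 and 0.036 m and angle between coupler_mid's own z axis and vertical below 0.06 rad and value of joint cover above 0.05 m), for 0.2 s.
2. the cover is fully shut over the coupler (x of coupler_mid in the frame of case between 0.006 and 0.034 m and y of coupler_mid in the frame of case between -0.014 and 0.014 m and z of coupler_mid in the frame of case between 0.026 and 0.036 m and angle between coupler_mid's own z axis and vertical below 0.06 rad and value of joint cover below 0.006 m), for 0.2 s.
3. one regulator stands in the grey tray (((horizontal distance between red_reg_mid and tray_grey below 0.014 m and z of red_reg_mid in the frame of tray_grey between 0.039 and 0.049 m and angle between red_reg_mid's own z axis and vertical below 0.06 rad) or (horizontal distance between yellow_reg_mid and tray_grey below 0.014 m and z of yellow_reg_mid in the frame of tray_grey between 0.039 and 0.049 m and angle between yellow_reg_mid's own z axis and vertical below 0.06 rad))), for 0.2 s.
At the end, for the whole second after the job is handed in: Coupler upright in the nest (14 mm along each case axis), cover shut to 6 mm; red regulator in the red tray and yellow in the yellow, upright on the floor, within 14 mm of its centre; heights to 5 mm, tilts to 0.06 rad; all released and at rest; gauge within 15 mm of its start (all of step 2 and horizontal distance between red_reg_mid and tray_red below 0.014 m and z of red_reg_mid in the frame of tray_red between 0.039 and 0.049 m and angle between each of red_reg_mid, yellow_reg_mid's own z axis and vertical below 0.06 rad and horizontal distance between yellow_reg_mid and tray_yellow below 0.014 m and z of yellow_reg_mid in the frame of tray_yellow between 0.039 and 0.049 m and distance of gauge_top from where it was at the start of the episode below 0.015 m and linear speed of each of red_reg, yellow_reg, coupler below 0.02 m/s); the robot touches nothing.
It fails at once if a regulator or the coupler is knocked over (angle between any of red_reg_mid, yellow_reg_mid, coupler_mid's own z axis and vertical above 0.8 rad).
It fails at once if the gauge is moved by more than 15 mm (distance of gauge_top from where it was at the start of the episode above 0.015 m).
It also fails if it takes over 115 s, if anything falls off the work surface, if the arm or the gripper's body presses on something with over 40 N, if the wrist force passes 120 N, or if a joint passes its speed limit or range.

### The arm

A 6-joint arm with a two-finger parallel gripper is mounted at the origin on the work surface. World frame = base frame: x ahead of the robot, y to its left, z up, the work surface at z = 0. Lengths are in m, angles in rad, forces in N, time in s.
With the tool pointing down it reaches from about 0.425 to 1.125 m from the base axis. Payload 14.9 kg.
Tool frame: the origin (TCP) lies between the finger pads; the fingertips stand tips_ahead ahead of it and the grasp point (between the pads) lies 6 mm ahead of it (tips_ahead is the distance from the TCP to the fingertips, in m); y points along the fingers, x is the direction in which the jaws open and shut, and the axes are right-handed (so a half turn about y gives the same grasp; the last joint's range is limited). The gripper opens to 91 mm and grips with 3 to 60 N. Pads are 32 mm wide; open, the fingers measure 118 mm over their backs; the gripper's body (76 mm by 178 mm) begins 60 mm behind the grasp point.
Start: joints at [1.273, 0.379, 1.734, -0, 1.028, -0.033], TCP at [0.183, 0.676, 0.239] pointing down, gripper open.
Joint ranges: [-2.77, 2.77], [-0.74, 2.19], [0, 2.66], [-1.06, 4.2], [0.31, 2.87], [-3.08, 3.08]. Speed limits (rad/s): [1.89, 1.89, 2.39, 3.14, 3.14, 3.14].

### API

Orientations are given as a rotation vector (axis times angle).
In Python, from cell import * gives the robot as it stands.
- The arm moves only by the tool jog_arm, never from a script. Its argument "steps" is a list of rows, each an object of numbers: "wx", "wy", "wz": the turn, a rotation vector about the tool's x, y, z in rad; "dx", "dy", "dz": the shift along the tool's x, y, z in m; "hand": the finger opening in m, from 0 to 0.0912. In form: [{"wx": .., "wy": .., "wz": .., "dx": .., "dy": .., "dz": .., "hand": ..}, ...]. A call has 1 to 5 rows; each row shifts and turns the commanded pose from where the row before left it, along the tool's axes as they then stand; what a row does not reach is not made up. A row lasts 1/8 s, in which the tool goes at most 62.5 mm and 10.7 degrees, less where a joint would pass 70% of its speed; a pose out of reach is approached as far as the arm can. A call is refused whole if a number of a shift passes 0.0625 or a number of a turn 0.188, either way. A call with a gripper value outside its range is refused whole. The fingers move at their own pace and stop on an object; "grip_force" is the grip in N (left out, the last holds). Time passes only in rows, so rows that do not move let the fingers close. It gives the time, the measured TCP pose, the force and the opening at its end, in the units of the state.
- state(): the state, without advancing time (a new reading comes with each control period).
- get_image(name): name is "scene" or "top" or "wrist"; returns a dict with "color" (400x640x3 uint8, red, green, blue), "range_z" (400x640 float32, m along the optical axis (not along the pixel's ray), 0 where there is no reading), "mtx" (3x3 intrinsics, pixels), "world_to_cam" (4x4, takes a point from world to camera coordinates); the wrist camera has in their place "tool_from_camera" (4x4, takes a point from camera to tool coordinates, whose origin is the TCP and whose axes are the tool frame's). Camera axes: x right, y up, looking along -z (the intrinsics and any distortion apply to the point x, -y, -z); pixel columns grow to the right and rows downward; lengths in m; the calibration is good to about 2 mm. A picture is of the moment at which its call begins: read the wrist's pose just before it.
- finish_job(): hands the job in, once; it reports no verdict.
The state is a dict: "t": time; "joints": joint angles; "joint_vel": joint speeds; "effort": joint torques, N m; "tcp_pos": TCP position; "tool_rot": TCP orientation; "contact_force": force on the tool from outside, world axes, zero at the start; "moment": the same for the moment, N m; "opening": opening from 0.0 (shut) to 1.0 (fully open).
Only numpy, scipy, OpenCV 4.12 (cv2) and the standard library are available. Lean on these libraries where they do the work, as an engineer would, in place of code of your own. Each camera call takes 0.05 s, during which the arm holds its last target. There are 200 camera calls.

## Working session

There is one attempt and no reset: what is moved stays moved. The work goes in short steps, Python scripts to look and compute and a tool call to move; the robot and the scene stay as the last step left them, time stands still between calls to the robot, and variables do not carry over. Pictures are saved under pics/ and viewed, on a budget of 14 in all, crops included, one or two more only if the job needs it, and the job is handed in when it is done.

Besides the shell and the picture viewer there is one more tool, called after ">>>" as name([rows], argument=value, ...), one row to a line, values as JSON. jog_arm: Moves the arm, as the interface text tells. Its arguments: {"type":"object","properties":{"steps":{"type":"array"},"grip_force":{"type":"number"}},"required":["steps"]}

```bash
ls; mkdir -p pics
cat > h.py <<'E'
from cell import *
import numpy as np, cv2
def save(n,f):
    im=get_image(n); cv2.imwrite('pics/'+f+'.png',im['color'][:,:,::-1]); np.savez('/tmp/'+f+'.npz',**{k:v for k,v in im.items() if v is not None}); return im
E
python3 - <<'E'
from h import *
s=state();print(s)
for n in('scene','top'):
    im=save(n,n+'0');print(n,im['mtx'],im['world_to_cam'].round(3), [k for k in im])
E
```

```text
pics
{'t': 0.0, 'joints': array([ 1.27268459e+00,  3.79389261e-01,  1.73477956e+00, -1.44591979e-05,
        1.02849885e+00, -3.32836736e-02]), 'joint_vel': array([0.00158389, 0.00115474, 0.00043587, 0.00063004, 0.00061718,
       0.0028532 ]), 'effort': array([ 2.22147937e-03, -7.63707590e+01, -4.34374559e+01,  6.51434949e-02,
        4.23585589e-02, -8.26359746e-05]), 'tcp_pos': array([0.18310952, 0.67524487, 0.23830234]), 'tool_rot': array([-1.32356118, -1.01130425,  1.01274998]), 'contact_force': array([ 0.46591601, -0.34379835,  0.08289976]), 'moment': array([ 0.03296026,  0.03400574, -0.00806142]), 'opening': 1.0022090295869637}
scene [[517.11910683   0.         313.79839357]
 [  0.         517.11910683 196.18852952]
 [  0.           0.           1.        ]] [[ 0.045  0.999  0.01   0.008]
 [-0.624  0.02   0.781  0.249]
 [ 0.78  -0.041  0.624 -1.59 ]
 [ 0.     0.     0.     1.   ]] ['color', 'range_z', 'mtx', 'world_to_cam']
top [[396.39323483   0.         318.24406011]
 [  0.         396.39323483 198.52584256]
 [  0.           0.           1.        ]] [[ 0.023 -1.     0.013 -0.044]
 [ 0.983  0.025  0.182 -0.467]
 [-0.183  0.009  0.983 -0.98 ]
 [ 0.     0.     0.     1.   ]] ['color', 'range_z', 'mtx', 'world_to_cam']
```

View pics/scene0.png

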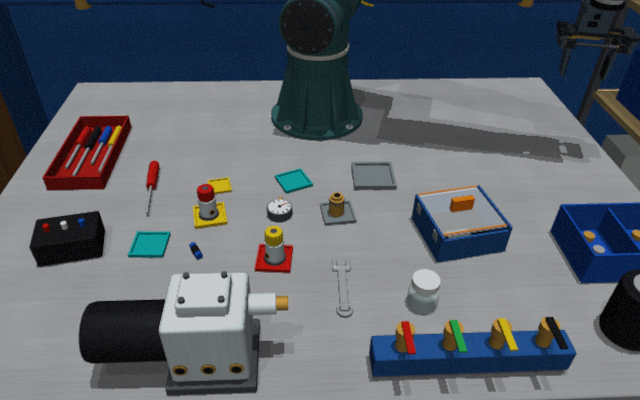

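View pics/top0.png

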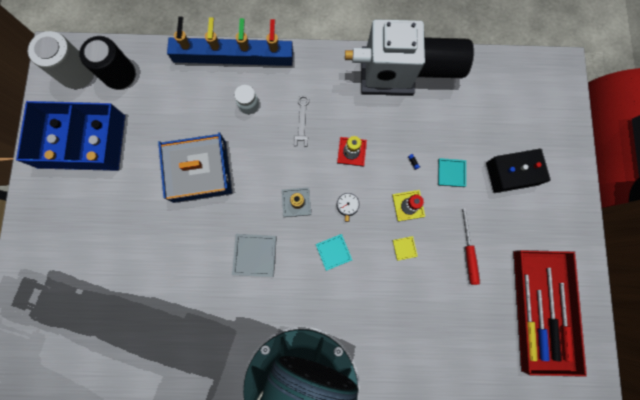

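Run:
```python
from h import *
from scipy.spatial.transform import Rotation as R
print(R.from_rotvec(state()['tool_rot']).as_matrix().round(3))
```

```text
[[ 0.262 -0.    -0.965]
 [ 0.965 -0.001  0.262]
 [-0.001 -1.     0.   ]]
```

```bash
cat >> h.py <<'E'
def world(im,u,v,z=None,T=None):
    """pixels -> world on plane z; or by depth if z None"""
    K=im['mtx'];W=np.linalg.inv(im['world_to_cam']) if T is None else T
    u=np.atleast_1d(u).astype(float);v=np.atleast_1d(v).astype(float)
    d=np.stack([(u-K[0,2])/K[0,0],-(v-K[1,2])/K[1,1],-np.ones_like(u)],-1)
    D=d@W[:3,:3].T
    s=((z-W[2,3])/D[:,2]) if z is not None else im['range_z'][v.astype(int),u.astype(int)]
    return W[:3,3]+D*s[:,None]
def blob(im,lo,hi,box):
    h=cv2.cvtColor(im['color'],cv2.COLOR_RGB2HSV);m=cv2.inRange(h,lo,hi);k=np.zeros_like(m);x0,y0,x1,y1=box;k[y0:y1,x0:x1]=m[y0:y1,x0:x1];return k
E
python3 - <<'E'
from h import *
t=dict(np.load('/tmp/top0.npz'));s=dict(np.load('/tmp/scene0.npz'))
a=cv2.resize(t['color'][125:205,150:240],(450,400),interpolation=cv2.INTER_CUBIC)
b=cv2.resize(s['color'][175:260,405:515],(518,400),interpolation=cv2.INTER_CUBIC)
c=cv2.resize(t['color'][130:275,270:440],(469,400),interpolation=cv2.INTER_CUBIC)
cv2.imwrite('pics/c1.png',np.hstack([a[:, :400],c[:,:400]])[:,:,::-1])
cv2.imwrite('pics/c2.png',b[:,:,::-1])
import cell
print([k for k in dir(cell) if k[0]!='_'], getattr(cell,'tips_ahead',None))
for name,lo,hi,box,zs in [('redtray',(0,150,60),(6,255,255),(330,130,372,170),.009),('yeltray',(22,130,80),(34,255,255),(388,185,430,225),.009),('yelsmall',(22,130,80),(34,255,255),(388,230,420,262),.009)]:
    for z in (zs,):
        m=blob(t,lo,hi,box);v,u=np.nonzero(m);P=world(t,u,v,z)
        r=cv2.minAreaRect((P[:,:2]*1000).astype(np.float32));print(name,len(u),r)
m=blob(t,(8,150,100),(16,255,255),(170,150,215,180));v,u=np.nonzero(m);P=world(t,u,v,.1);print('handle',cv2.minAreaRect((P[:,:2]*1000).astype(np.float32)))
P=world(t,u,v);print(P.mean(0),P[:,2].max())
# case by depth
v,u=np.mgrid[125:210,150:240];u=u.ravel();v=v.ravel();P=world(t,u,v);q=P[(P[:,2]>.055)&(P[:,2]<.085)];print('case',len(q),cv2.minAreaRect((q[:,:2]*1000).astype(np.float32)))
# tall parts
for n,b in dict(red=(395,190,430,222),yel=(340,135,370,165),coup=(282,188,312,218),gauge=(335,190,362,225),greytray=(278,185,316,222)).items():
    v,u=np.mgrid[b[1]:b[3],b[0]:b[2]];P=world(t,u.ravel(),v.ravel());zm=np.percentile(P[:,2],99);q=P[P[:,2]>zm-.01];print(n,zm,q.mean(0),len(q))
    g=P[P[:,2]>.006];print('   >6mm',cv2.minAreaRect((g[:,:2]*1000).astype(np.float32)))
E
```

```text
['MotionError', 'finish_job', 'get_image', 'state', 'tips_ahead'] 0.025
redtray 356 ((607.943603515625, -120.8183364868164), (71.03968048095703, 72.27325439453125), 84.94308471679688)
yeltray 414 ((462.3720703125, -272.8023681640625), (72.03055572509766, 72.59126281738281), 10.82126235961914)
yelsmall 402 ((348.7739562988281, -261.2359313964844), (51.63227081298828, 52.64409637451172), 12.41949462890625)
handle ((535.1735229492188, 288.2362060546875), (14.140604019165039, 49.23741149902344), 10.016817092895508)
[0.53450548 0.2883033  0.0988923 ] 0.10322159866977276
case 3564 ((541.498046875, 289.52911376953125), (154.8186798095703, 162.1492462158203), 10.702686309814453)
red 0.0859744390525892 [ 0.45516722 -0.26829158  0.11053268] 173
   >6mm ((401.0294189453125, -158.33770751953125), (86.68413543701172, 350.7653503417969), 27.723539352416992)
yel 0.0866988400908014 [ 0.5945804  -0.11527723  0.12361167] 165
   >6mm ((460.8710632324219, -95.05148315429688), (78.37217712402344, 379.1922912597656), 79.9088363647461)
coup 0.06028246396490947 [0.45119045 0.01926212 0.12359783] 103
   >6mm ((389.54632568359375, 19.66273307800293), (223.93002319335938, 73.98641967773438), 5.286584854125977)
gauge 0.029120750104521774 [ 0.45678273 -0.10931321  0.0394864 ] 406
   >6mm ((380.452392578125, -85.163818359375), (57.90174102783203, 226.90139770507812), 72.39278411865234)
greytray 0.05999064628338385 [0.44518825 0.01798134 0.15429078] 111
   >6mm ((389.6119689941406, 19.007556915283203), (224.5093994140625, 73.86345672607422), 5.803133964538574)
```

View pics/c1.png

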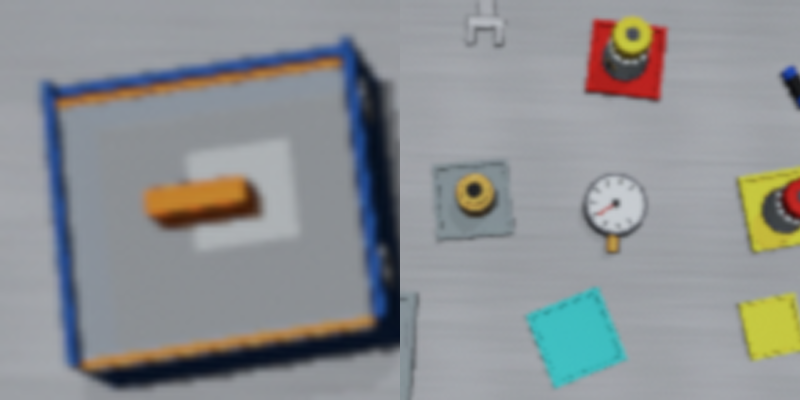

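View pics/c2.png

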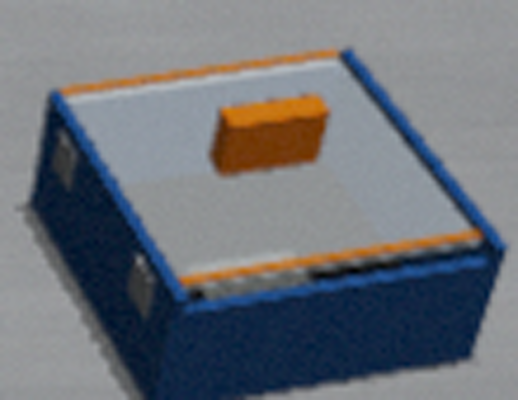

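Run:
```python
from h import *
t=dict(np.load('/tmp/top0.npz'))
print('nest',world(t,198.6,164,.005))
def near(b,lo,hi,name):
    v,u=np.mgrid[b[1]:b[3],b[0]:b[2]];P=world(t,u.ravel(),v.ravel());q=P[(P[:,2]>lo)&(P[:,2]<hi)];r=cv2.minAreaRect((q[:,:2]*1000).astype(np.float32));print(name,len(q),np.median(q,0),(q.min(0)+q.max(0))/2,r)
near((395,190,430,215),.078,.09,'red');near((340,130,370,165),.078,.09,'yel');near((282,188,312,218),.053,.064,'coup');near((335,190,362,225),.018,.032,'gauge')
near((276,182,318,222),.006,.014,'greytray')
# grey tray centre by hull of edges: manual corners from crop (scale 2.76)
c=np.array([[432,168],[507,162],[514,232],[438,241]],float);c[:,0]=(c[:,0]-400)
c=c/2.759+[270,130]
P=world(t,c[:,0],c[:,1],.009);print(P.round(4),P.mean(0))
```

```text
nest [[0.56186234 0.29378065 0.005     ]]
red 160 [ 0.46043997 -0.27494033  0.08288685] [ 0.46075853 -0.27570789  0.08240938] ((461.4017028808594, -276.8188171386719), (34.84429168701172, 34.374881744384766), 20.167251586914062)
yel 155 [ 0.60919281 -0.11974452  0.08286804] [ 0.60905522 -0.12010225  0.08273703] ((609.3281860351562, -120.11929321289062), (35.367431640625, 35.34458541870117), 43.780765533447266)
coup 79 [0.46487259 0.02212626 0.05699493] [0.46400224 0.02202693 0.0571491 ] ((464.141845703125, 22.874557495117188), (24.520450592041016, 24.368494033813477), 80.97103881835938)
gauge 404 [ 0.45922621 -0.11077976  0.02446978] [ 0.45300494 -0.11090538  0.02425336] ((459.4021911621094, -109.8850326538086), (58.03791809082031, 61.62933349609375), 45.688636779785156)
greytray 289 [0.46312726 0.0300432  0.00834717] [0.46458229 0.02645539 0.0095939 ] ((464.4220886230469, 26.61174201965332), (74.15155792236328, 73.856201171875), 5.832793712615967)
[[ 0.4925  0.0658  0.009 ]
 [ 0.5003 -0.0067  0.009 ]
 [ 0.4318 -0.0153  0.009 ]
 [ 0.4213  0.0572  0.009 ]] [0.46147822 0.02525709 0.009     ]
```

Look-alikes, by top-view pixel:
- **Yellow trays:** (409,206) is large and holds the red regulator; (404,248) is small, about 52 mm. I choose the large one.
- **Grey trays:** (296,203) is small and holds the coupler; (255,256) is large. I choose the small one.
- **Turquoise trays:** (334,252) and (452,172) are ignored.
- **Cases:** the blue case with the clear cover is at (195,167); the blue bin at (72,135) is not it.

The crop agrees with these choices. The case's +x points away from the robot with a yaw of about 10.4°. The nest is at (0.562, 0.294), which agrees. Next I go above the cover handle.

>>> jog_arm([
  {"wy":0.187},
  {"wy":0.187},
  {"wy":0.187},
  {"wy":0.187},
  {"wy":0.187},
])

```text
$.steps[0]: bad value
```

>>> jog_arm([
  {"wy":0.187},
  {"dx":0.0276,"dz":-0.0444},
  {"dx":0.0276,"dz":-0.0444},
  {"dx":0.0276,"dz":-0.0444},
  {"dx":0.0276,"dz":-0.0444},
])

```text
$.steps[0]: bad value
```

>>> jog_arm([
  {"dx":0.0276,"dz":-0.0444},
  {"dx":0.0276,"dz":-0.0444},
  {"dx":0.0276,"dz":-0.0444},
  {"dx":0.0276,"dz":-0.0444},
  {"dx":0.0276,"dz":-0.0444},
])

```text
$.steps[0]: bad value
```

>>> jog_arm([
  {"dx":0.0276,"dz":-0.0444},
  {},
])

```text
$.steps[0]: bad value
```

>>> jog_arm([
  {"wx":0,"wy":0.187,"wz":0,"dx":0,"dy":0,"dz":0,"hand":0.091},
  {"wx":0,"wy":0.187,"wz":0,"dx":0,"dy":0,"dz":0,"hand":0.091},
  {"wx":0,"wy":0.187,"wz":0,"dx":0,"dy":0,"dz":0,"hand":0.091},
  {"wx":0,"wy":0.187,"wz":0,"dx":0,"dy":0,"dz":0,"hand":0.091},
  {"wx":0,"wy":0.187,"wz":0,"dx":0,"dy":0,"dz":0,"hand":0.091},
])

```text
t: 0.72
tcp_pos: [0.1831, 0.6754, 0.2385]
tool_rot: [-1.552, -0.286, 0.287]
contact_force: [0.4, -0.0, -0.4]
opening: 0.998
```

>>> jog_arm([
  {"wx":0,"wy":0.187,"wz":0,"dx":0,"dy":0,"dz":0,"hand":0.091},
  {"wx":0,"wy":0,"wz":0,"dx":0.0276,"dy":0,"dz":-0.0444,"hand":0.091},
  {"wx":0,"wy":0,"wz":0,"dx":0.0276,"dy":0,"dz":-0.0444,"hand":0.091},
  {"wx":0,"wy":0,"wz":0,"dx":0.0276,"dy":0,"dz":-0.0444,"hand":0.091},
  {"wx":0,"wy":0,"wz":0,"dx":0.0276,"dy":0,"dz":-0.0444,"hand":0.091},
])

```text
t: 1.35
tcp_pos: [0.325, 0.5198, 0.2387]
tool_rot: [-1.566, -0.144, 0.145]
contact_force: [0.1, -0.5, -0.8]
opening: 1.002
```

>>> jog_arm([
  {"wx":0,"wy":0,"wz":0,"dx":0.0276,"dy":0,"dz":-0.0444,"hand":0.091},
  {"wx":0,"wy":0,"wz":0,"dx":0.0276,"dy":0,"dz":-0.0444,"hand":0.091},
  {"wx":0,"wy":0,"wz":0,"dx":0.0276,"dy":0,"dz":-0.0444,"hand":0.091},
  {"wx":0,"wy":0,"wz":0,"dx":0.0276,"dy":0,"dz":-0.0444,"hand":0.091},
  {"wx":0,"wy":0,"wz":0,"dx":0.0276,"dy":0,"dz":-0.0444,"hand":0.091},
])

```text
t: 1.98
tcp_pos: [0.5014, 0.3267, 0.2388]
tool_rot: [-1.566, -0.144, 0.145]
contact_force: [0.1, 0.2, -0.5]
opening: 0.998
```

>>> jog_arm([
  {"wx":0,"wy":0,"wz":0,"dx":0.0276,"dy":0,"dz":-0.0444,"hand":0.05},
  {"wx":0,"wy":0,"wz":0,"dx":0,"dy":0,"dz":0,"hand":0.05},
  {"wx":0,"wy":0,"wz":0,"dx":0,"dy":0,"dz":0,"hand":0.05},
])

```text
t: 2.35
tcp_pos: [0.5355, 0.2896, 0.2386]
tool_rot: [-1.566, -0.144, 0.145]
contact_force: [0.1, -0.5, -0.2]
opening: 0.705
```

```bash
cat >> h.py <<'E'
from scipy.spatial.transform import Rotation as R
def go(tx,ty,tz,yaw=None):
    """print tool shift needed now to reach TCP target, and the yaw turn (wy)"""
    s=state();M=R.from_rotvec(s['tool_rot']).as_matrix();d=M.T@(np.array([tx,ty,tz])-s['tcp_pos']);psi=np.degrees(np.arctan2(M[1,0],M[0,0]))
    print('t',round(s['t'],2),'yaw',psi.round(2),'down',(-M[2,1]).round(4),'pos',s['tcp_pos'].round(4),'F',s['contact_force'].round(1),'j',s['joints'].round(2),'op',round(s['opening']*.0912,4));print(' shift d=',d.round(4))
    if yaw is not None:
        a=np.radians(yaw);e=np.array([tx,ty])-s['tcp_pos'][:2];print(' wy',np.radians(psi-yaw).round(3),'after turn dx,dz',(np.array([[np.cos(a),np.sin(a)],[-np.sin(a),np.cos(a)]])@e).round(4))
def wrist(f):
    s=state();im=save('wrist',f);B=np.eye(4);B[:3,:3]=R.from_rotvec(s['tool_rot']).as_matrix();B[:3,3]=s['tcp_pos'];return im,B@im['tool_from_camera']
E
python3 - <<'E'
from h import *
go(.5352,.2882,.100,10.4)
im,T=wrist('w1')
m=blob(im,(8,150,60),(16,255,255),(0,0,640,400));v,u=np.nonzero(m);P=world(im,u,v,T=T);k=(P[:,2]>.093)&(P[:,2]<.107);P=P[k];print(len(P),P.mean(0),cv2.minAreaRect((P[:,:2]*1000).astype(np.float32)))
E
```

```text
t 2.35 yaw 10.51 down 1.0 pos [0.5355 0.2896 0.2386] F [ 0.1 -0.5 -0.2] j [0.46 0.24 1.92 0.   0.98 0.27] op 0.0643
 shift d= [-0.0004  0.1386 -0.0013]
 wy 0.002 after turn dx,dz [-0.0005 -0.0013]
717 [0.53734811 0.29171293 0.09998986] ((537.1256103515625, 291.2579040527344), (11.318480491638184, 48.056827545166016), 10.410353660583496)
```

View pics/w1.png

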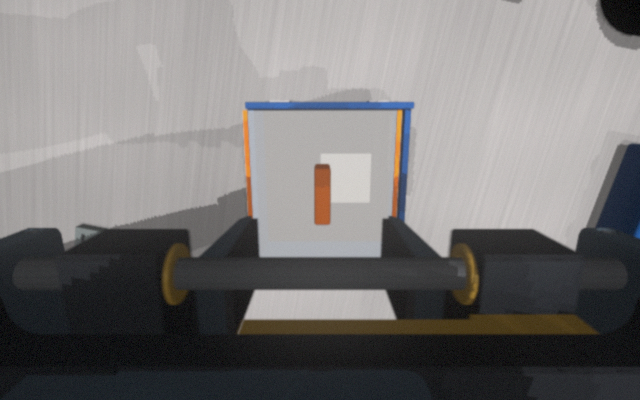

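Wrist view: handle at (322,195), nest at (346,178), on the tool's +x side. The handle position and yaw agree within about 2 mm, so I descend and grip.

>>> jog_arm([
  {"wx":0,"wy":0,"wz":0,"dx":0.001,"dy":0.045,"dz":0.001,"hand":0.05},
  {"wx":0,"wy":0,"wz":0,"dx":0,"dy":0.045,"dz":0,"hand":0.05},
  {"wx":0,"wy":0,"wz":0,"dx":0,"dy":0.035,"dz":0,"hand":0.05},
  {"wx":0,"wy":0,"wz":0,"dx":0,"dy":0.0136,"dz":0,"hand":0.05},
  {"wx":0,"wy":0,"wz":0,"dx":0,"dy":0,"dz":0,"hand":0.05},
], grip_force=20)

```text
t: 3.02
tcp_pos: [0.5361, 0.2913, 0.1002]
tool_rot: [-1.566, -0.145, 0.146]
contact_force: [0.1, 0.2, 0.8]
opening: 0.548
```

>>> jog_arm([
  {"wx":0,"wy":0,"wz":0,"dx":0,"dy":0,"dz":0,"hand":0.01},
  {"wx":0,"wy":0,"wz":0,"dx":0,"dy":0,"dz":0,"hand":0.01},
  {"wx":0,"wy":0,"wz":0,"dx":0,"dy":0,"dz":0,"hand":0.01},
  {"wx":0,"wy":0,"wz":0,"dx":0,"dy":0,"dz":0,"hand":0.01},
  {"wx":0,"wy":0,"wz":0,"dx":0,"dy":0,"dz":0,"hand":0.01},
])

```text
t: 3.65
tcp_pos: [0.5368, 0.2908, 0.1007]
tool_rot: [-1.566, -0.145, 0.144]
contact_force: [-0.6, -0.8, 6.3]
opening: 0.151
```

>>> jog_arm([
  {"wx":0,"wy":0,"wz":0,"dx":-0.012,"dy":0,"dz":0,"hand":0.01},
  {"wx":0,"wy":0,"wz":0,"dx":-0.025,"dy":0,"dz":0,"hand":0.01},
  {"wx":0,"wy":0,"wz":0,"dx":-0.025,"dy":0,"dz":0,"hand":0.01},
  {"wx":0,"wy":0,"wz":0,"dx":-0.02,"dy":0,"dz":0,"hand":0.01},
  {"wx":0,"wy":0,"wz":0,"dx":-0.012,"dy":0,"dz":0,"hand":0.01},
])

```text
t: 4.28
tcp_pos: [0.4433, 0.2734, 0.1007]
tool_rot: [-1.566, -0.145, 0.144]
contact_force: [2.0, -0.8, 4.8]
opening: 0.152
```

>>> jog_arm([
  {"wx":0,"wy":0,"wz":0,"dx":-0.006,"dy":0,"dz":0,"hand":0.01},
  {"wx":0,"wy":0,"wz":0,"dx":0,"dy":0,"dz":0,"hand":0.01},
])

```text
t: 4.53
tcp_pos: [0.4376, 0.2723, 0.1007]
tool_rot: [-1.566, -0.145, 0.145]
contact_force: [-0.9, -2.2, 8.4]
opening: 0.155
```

>>> jog_arm([
  {"wx":0,"wy":0,"wz":0,"dx":0,"dy":0,"dz":0,"hand":0.05},
  {"wx":0,"wy":0,"wz":0,"dx":0,"dy":0,"dz":0,"hand":0.05},
  {"wx":0,"wy":0,"wz":0,"dx":0,"dy":-0.02,"dz":0,"hand":0.05},
  {"wx":0,"wy":0,"wz":0,"dx":0,"dy":-0.05,"dz":0,"hand":0.05},
  {"wx":0,"wy":0.187,"wz":0,"dx":0,"dy":-0.05,"dz":0,"hand":0.07},
])

```text
t: 5.15
tcp_pos: [0.4378, 0.2722, 0.2213]
tool_rot: [-1.571, 0.006, -0.004]
contact_force: [0.1, -0.8, -0.0]
opening: 0.623
```

>>> jog_arm([
  {"wx":0,"wy":0.187,"wz":0,"dx":0,"dy":0,"dz":0,"hand":0.07},
  {"wx":0,"wy":0.187,"wz":0,"dx":0,"dy":0,"dz":0,"hand":0.07},
  {"wx":0,"wy":0.187,"wz":0,"dx":0,"dy":0,"dz":0,"hand":0.07},
  {"wx":0,"wy":0.187,"wz":0,"dx":0,"dy":0,"dz":0,"hand":0.07},
  {"wx":0,"wy":0.187,"wz":0,"dx":0,"dy":0,"dz":0,"hand":0.07},
])

```text
t: 5.78
tcp_pos: [0.438, 0.2724, 0.22]
tool_rot: [-1.443, 0.737, -0.736]
contact_force: [0.1, -0.0, -0.1]
opening: 0.765
```

>>> jog_arm([
  {"wx":0,"wy":0.187,"wz":0,"dx":0,"dy":0,"dz":0,"hand":0.07},
  {"wx":0,"wy":0.187,"wz":0,"dx":0,"dy":0,"dz":0,"hand":0.07},
  {"wx":0,"wy":0.075,"wz":0,"dx":0,"dy":0,"dz":0,"hand":0.07},
  {"wx":0,"wy":0,"wz":0,"dx":0.05,"dy":0,"dz":-0.004,"hand":0.07},
  {"wx":0,"wy":0,"wz":0,"dx":0.05,"dy":0,"dz":-0.004,"hand":0.07},
])

```text
t: 6.4
tcp_pos: [0.4483, 0.1717, 0.2201]
tool_rot: [-1.291, 1.072, -1.072]
contact_force: [1.0, 0.6, 0.6]
opening: 0.767
```

>>> jog_arm([
  {"wx":0,"wy":0,"wz":0,"dx":0.05,"dy":0,"dz":-0.004,"hand":0.07},
  {"wx":0,"wy":0,"wz":0,"dx":0.05,"dy":0,"dz":-0.004,"hand":0.07},
  {"wx":0,"wy":0,"wz":0,"dx":0.05,"dy":0,"dz":-0.003,"hand":0.07},
  {"wx":0,"wy":0,"wz":0,"dx":0,"dy":0,"dz":0,"hand":0.07},
  {"wx":0,"wy":0,"wz":0,"dx":0,"dy":0,"dz":0,"hand":0.07},
])

```text
t: 7.02
tcp_pos: [0.4651, 0.0234, 0.2202]
tool_rot: [-1.29, 1.074, -1.073]
contact_force: [-0.0, 0.9, -0.4]
opening: 0.766
```

Run:
```python
from h import *
go(.4645,.0225,.040,-79.6)
t=save('top','top1')
im,T=wrist('w2')
v,u=np.mgrid[0:400,0:640];P=world(im,u.ravel(),v.ravel(),T=T);k=(P[:,2]>.052)&(P[:,2]<.062)&(abs(P[:,0]-.4645)<.05)&(abs(P[:,1]-.0225)<.05);q=P[k]
print(len(q),(q.min(0)+q.max(0))/2,cv2.minAreaRect((q[:,:2]*1000).astype(np.float32)))
m=blob(t,(8,150,100),(16,255,255),(170,160,225,235));v,u=np.nonzero(m);P=world(t,u,v);P=P[P[:,2]>.085];print('handle',P.mean(0))
cv2.imwrite('pics/c3.png',np.hstack([im['color'][:,120:520],cv2.resize(t['color'][130:230,140:240],(400,400),interpolation=cv2.INTER_CUBIC)])[:,:,::-1])
```

```text
t 7.03 yaw -79.51 down 1.0 pos [0.4651 0.0234 0.2202] F [-0.   0.9 -0.4] j [0.   0.03 2.21 0.   0.91 1.39] op 0.0698
 shift d= [ 0.0009  0.1802 -0.0007]
 wy 0.002 after turn dx,dz [ 0.0008 -0.0007]
597 [0.46484664 0.0238063  0.05573159] ((464.9107666015625, 23.914775848388672), (25.096342086791992, 24.228084564208984), 11.290966987609863)
handle [0.43330009 0.2644526  0.09532208]
```

View pics/c3.png

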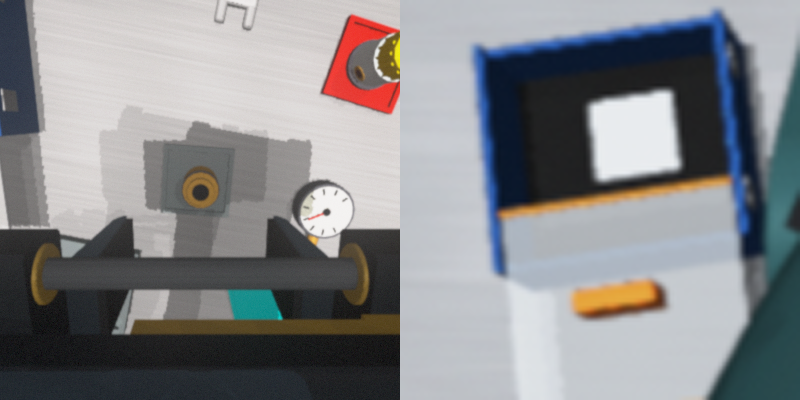

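>>> jog_arm([
  {"wx":0,"wy":0,"wz":0,"dx":0,"dy":0.05,"dz":0,"hand":0.07},
  {"wx":0,"wy":0,"wz":0,"dx":0,"dy":0.05,"dz":0,"hand":0.07},
  {"wx":0,"wy":0,"wz":0,"dx":0,"dy":0.04,"dz":0,"hand":0.07},
  {"wx":0,"wy":0,"wz":0,"dx":0,"dy":0.03,"dz":0,"hand":0.07},
  {"wx":0,"wy":0,"wz":0,"dx":0,"dy":0.01,"dz":0,"hand":0.07},
], grip_force=15)

```text
t: 7.75
tcp_pos: [0.4643, 0.0241, 0.0389]
tool_rot: [-1.293, 1.074, -1.07]
contact_force: [0.4, -0.6, 0.9]
opening: 0.766
```

>>> jog_arm([
  {"wx":0,"wy":0,"wz":0,"dx":0,"dy":0,"dz":0,"hand":0.07},
  {"wx":0,"wy":0,"wz":0,"dx":0,"dy":0,"dz":0,"hand":0.045},
  {"wx":0,"wy":0,"wz":0,"dx":0,"dy":0,"dz":0,"hand":0.03},
  {"wx":0,"wy":0,"wz":0,"dx":0,"dy":0,"dz":0,"hand":0.03},
  {"wx":0,"wy":0,"wz":0,"dx":0,"dy":0,"dz":0,"hand":0.03},
])

```text
t: 8.38
tcp_pos: [0.4655, 0.0232, 0.0407]
tool_rot: [-1.29, 1.072, -1.073]
contact_force: [-1.0, 0.6, 6.5]
opening: 0.39
```

>>> jog_arm([
  {"wx":0,"wy":0,"wz":0,"dx":0,"dy":0,"dz":0,"hand":0.03},
  {"wx":0,"wy":0,"wz":0,"dx":0,"dy":0,"dz":0,"hand":0.03},
])

```text
t: 8.62
tcp_pos: [0.4655, 0.0232, 0.0407]
tool_rot: [-1.29, 1.073, -1.073]
contact_force: [-0.8, -0.6, 7.2]
opening: 0.392
```

>>> jog_arm([
  {"wx":0,"wy":0,"wz":0,"dx":0,"dy":-0.02,"dz":0,"hand":0.03},
  {"wx":0,"wy":0,"wz":0,"dx":0,"dy":-0.05,"dz":0,"hand":0.03},
  {"wx":0,"wy":0,"wz":0,"dx":0,"dy":-0.05,"dz":0,"hand":0.03},
  {"wx":0,"wy":0,"wz":0,"dx":0,"dy":-0.03,"dz":0,"hand":0.03},
  {"wx":0,"wy":0,"wz":0,"dx":-0.02,"dy":0,"dz":0.012,"hand":0.03},
])

```text
t: 9.25
tcp_pos: [0.4744, 0.0447, 0.1928]
tool_rot: [-1.287, 1.071, -1.076]
contact_force: [-0.7, -0.8, -2.0]
opening: 0.388
```

>>> jog_arm([
  {"wx":0,"wy":0,"wz":0,"dx":-0.035,"dy":0,"dz":0.02,"hand":0.03},
  {"wx":0,"wy":0,"wz":0,"dx":-0.035,"dy":0,"dz":0.02,"hand":0.03},
  {"wx":0,"wy":0,"wz":0,"dx":-0.035,"dy":0,"dz":0.02,"hand":0.03},
  {"wx":0,"wy":0,"wz":0,"dx":-0.035,"dy":0,"dz":0.02,"hand":0.03},
  {"wx":0,"wy":0,"wz":0,"dx":-0.035,"dy":0,"dz":0.02,"hand":0.03},
])

```text
t: 9.88
tcp_pos: [0.5398, 0.2366, 0.1901]
tool_rot: [-1.291, 1.073, -1.073]
contact_force: [0.4, -0.2, -1.1]
opening: 0.388
```

>>> jog_arm([
  {"wx":0,"wy":0,"wz":0,"dx":-0.035,"dy":0,"dz":0.02,"hand":0.03},
  {"wx":0,"wy":0,"wz":0,"dx":-0.018,"dy":0,"dz":0.012,"hand":0.03},
  {"wx":0,"wy":0,"wz":0,"dx":0,"dy":0,"dz":0,"hand":0.03},
  {"wx":0,"wy":0,"wz":0,"dx":0,"dy":0,"dz":0,"hand":0.03},
])

```text
t: 10.38
tcp_pos: [0.561, 0.2924, 0.19]
tool_rot: [-1.291, 1.073, -1.073]
contact_force: [-0.1, 1.5, -1.9]
opening: 0.392
```

Run:
```python
from h import *
go(.5625,.2945,.041,-79.6)
im,T=wrist('w3')
h=cv2.cvtColor(im['color'],cv2.COLOR_RGB2HSV)
v,u=np.mgrid[0:400,0:640];u=u.ravel();v=v.ravel();P=world(im,u,v,T=T);hh=h.reshape(-1,3)
k=(abs(P[:,0]-.5625)<.05)&(abs(P[:,1]-.2945)<.05)&(P[:,2]<.02)&(hh[:,1]<60)&(hh[:,2]>120)
q=P[k];print('nest',len(q),np.median(q,0),cv2.minAreaRect((q[:,:2]*1000).astype(np.float32)))
k=(abs(P[:,0]-.5625)<.12)&(abs(P[:,1]-.2945)<.12)&(P[:,2]<.076)&(P[:,2]>.05)&(hh[:,0]>100)&(hh[:,0]<125)&(hh[:,1]>120)
q=P[k];print('walls',len(q),cv2.minAreaRect((q[:,:2]*1000).astype(np.float32)))
```

```text
t 10.38 yaw -79.49 down 1.0 pos [0.561  0.2924 0.19  ] F [-0.1  1.5 -1.9] j [ 0.44  0.34  1.9  -0.    0.91  1.83] op 0.0358
 shift d= [-0.0019  0.149   0.002 ]
 wy 0.002 after turn dx,dz [-0.0018  0.0018]
nest 3217 [0.56462679 0.29573875 0.00553377] ((576.7769165039062, 303.5171813964844), (85.26556396484375, 66.8778305053711), 11.15798568725586)
walls 2696 ((577.220947265625, 298.14227294921875), (82.72867584228516, 158.35736083984375), 10.234028816223145)
```

View pics/w3.png

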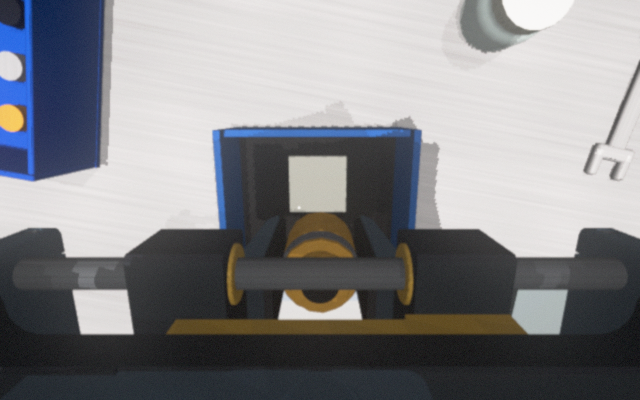

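Run:
```python
from h import *
im=dict(np.load('/tmp/w3.npz'));s=state();B=np.eye(4);B[:3,:3]=R.from_rotvec(s['tool_rot']).as_matrix();B[:3,3]=s['tcp_pos'];T=B@im['tool_from_camera']
P=world(im,[288,347,347,289],[155,155,212,212],.005,T);print(P.round(4),P.mean(0),np.linalg.norm(np.diff(P,axis=0),axis=1))
go(*P.mean(0)[:2],.041)
```

```text
[[0.5866 0.3283 0.005 ]
 [0.597  0.2723 0.005 ]
 [0.541  0.2608 0.005 ]
 [0.5304 0.3182 0.005 ]] [0.56375244 0.29491382 0.005     ] [0.05696118 0.05714063 0.05832113]
t 10.43 yaw -79.51 down 1.0 pos [0.5611 0.2923 0.1901] F [-0.5 -0.4 -1.5] j [ 0.44  0.34  1.9  -0.    0.91  1.83] op 0.0356
 shift d= [-0.0022  0.1491  0.0032]
```

Wrist view: the nest's corners are at (288,155) to (347,212), 57 mm square, and its centre (0.5638, 0.2949) is consistent with the case. I lower the coupler.

>>> jog_arm([
  {"wx":0,"wy":0,"wz":0,"dx":-0.002,"dy":0.03,"dz":0.003,"hand":0.03},
  {"wx":0,"wy":0,"wz":0,"dx":0,"dy":0.035,"dz":0,"hand":0.03},
  {"wx":0,"wy":0,"wz":0,"dx":0,"dy":0.035,"dz":0,"hand":0.03},
  {"wx":0,"wy":0,"wz":0,"dx":0,"dy":0.03,"dz":0,"hand":0.03},
  {"wx":0,"wy":0,"wz":0,"dx":0,"dy":0.012,"dz":0,"hand":0.03},
])

```text
t: 11.05
tcp_pos: [0.5633, 0.2947, 0.047]
tool_rot: [-1.292, 1.074, -1.073]
contact_force: [-0.0, -0.5, -0.8]
opening: 0.39
```

>>> jog_arm([
  {"wx":0,"wy":0,"wz":0,"dx":0,"dy":0.004,"dz":0,"hand":0.03},
  {"wx":0,"wy":0,"wz":0,"dx":0,"dy":0.002,"dz":0,"hand":0.03},
  {"wx":0,"wy":0,"wz":0,"dx":0,"dy":0,"dz":0,"hand":0.03},
  {"wx":0,"wy":0,"wz":0,"dx":0,"dy":0,"dz":0,"hand":0.03},
])

```text
t: 11.55
tcp_pos: [0.5644, 0.2961, 0.043]
tool_rot: [-1.29, 1.072, -1.073]
contact_force: [0.2, -0.4, -1.6]
opening: 0.389
```

>>> jog_arm([
  {"wx":0,"wy":0,"wz":0,"dx":0,"dy":0.0015,"dz":0,"hand":0.03},
  {"wx":0,"wy":0,"wz":0,"dx":0,"dy":0,"dz":0,"hand":0.03},
  {"wx":0,"wy":0,"wz":0,"dx":0,"dy":0,"dz":0,"hand":0.03},
])

```text
t: 11.92
tcp_pos: [0.5641, 0.2959, 0.0408]
tool_rot: [-1.291, 1.073, -1.073]
contact_force: [0.2, 0.2, -1.2]
opening: 0.39
```

>>> jog_arm([
  {"wx":0,"wy":0,"wz":0,"dx":0,"dy":0.001,"dz":0,"hand":0.03},
  {"wx":0,"wy":0,"wz":0,"dx":0,"dy":0,"dz":0,"hand":0.03},
])

```text
t: 12.18
tcp_pos: [0.5642, 0.296, 0.0406]
tool_rot: [-1.291, 1.073, -1.073]
contact_force: [-5.6, -3.0, 12.2]
opening: 0.394
```

>>> jog_arm([
  {"wx":0,"wy":0,"wz":0,"dx":0,"dy":0,"dz":0,"hand":0.04},
  {"wx":0,"wy":0,"wz":0,"dx":0,"dy":0,"dz":0,"hand":0.05},
  {"wx":0,"wy":0,"wz":0,"dx":0,"dy":0,"dz":0,"hand":0.065},
  {"wx":0,"wy":0,"wz":0,"dx":0,"dy":0,"dz":0,"hand":0.065},
  {"wx":0,"wy":0,"wz":0,"dx":0,"dy":-0.02,"dz":0,"hand":0.065},
])

```text
t: 12.8
tcp_pos: [0.5632, 0.2954, 0.0593]
tool_rot: [-1.293, 1.074, -1.072]
contact_force: [-0.1, -0.1, -0.2]
opening: 0.714
```

>>> jog_arm([
  {"wx":0,"wy":0,"wz":0,"dx":0,"dy":-0.05,"dz":0,"hand":0.065},
  {"wx":0,"wy":0,"wz":0,"dx":0,"dy":-0.05,"dz":0,"hand":0.065},
  {"wx":0,"wy":0,"wz":0,"dx":0,"dy":-0.04,"dz":0,"hand":0.065},
  {"wx":0,"wy":0,"wz":0,"dx":0,"dy":0,"dz":-0.05,"hand":0.06},
  {"wx":0,"wy":0,"wz":0,"dx":0,"dy":0,"dz":-0.05,"hand":0.05},
])

```text
t: 13.42
tcp_pos: [0.4649, 0.2774, 0.2015]
tool_rot: [-1.288, 1.072, -1.073]
contact_force: [-0.5, 0.4, 0.7]
opening: 0.58
```

>>> jog_arm([
  {"wx":0,"wy":-0.187,"wz":0,"dx":0,"dy":0,"dz":0,"hand":0.05},
  {"wx":0,"wy":-0.187,"wz":0,"dx":0,"dy":0,"dz":0,"hand":0.05},
  {"wx":0,"wy":-0.187,"wz":0,"dx":0,"dy":0,"dz":0,"hand":0.05},
  {"wx":0,"wy":-0.187,"wz":0,"dx":0,"dy":0,"dz":0,"hand":0.05},
  {"wx":0,"wy":-0.187,"wz":0,"dx":0,"dy":0,"dz":0,"hand":0.05},
])

```text
t: 14.05
tcp_pos: [0.4659, 0.2776, 0.2012]
tool_rot: [-1.542, 0.349, -0.35]
contact_force: [0.0, -0.4, 0.5]
opening: 0.55
```

>>> jog_arm([
  {"wx":0,"wy":-0.187,"wz":0,"dx":0,"dy":0,"dz":0,"hand":0.05},
  {"wx":0,"wy":-0.187,"wz":0,"dx":0,"dy":0,"dz":0,"hand":0.05},
  {"wx":0,"wy":-0.187,"wz":0,"dx":0,"dy":0,"dz":0,"hand":0.05},
  {"wx":0,"wy":-0.075,"wz":0,"dx":0,"dy":0,"dz":0,"hand":0.05},
  {"wx":0,"wy":0,"wz":0,"dx":0,"dy":0,"dz":0,"hand":0.05},
])

```text
t: 14.68
tcp_pos: [0.4659, 0.2777, 0.2009]
tool_rot: [-1.566, -0.145, 0.143]
contact_force: [-0.9, 0.4, -0.3]
opening: 0.547
```

Run:
```python
from h import *
go(.4376,.2723,.100,10.4)
im,T=wrist('w4')
v,u=np.mgrid[0:400,0:640];P=world(im,u.ravel(),v.ravel(),T=T);k=(P[:,2]>.053)&(P[:,2]<.061)&(abs(P[:,0]-.564)<.03)&(abs(P[:,1]-.295)<.03);q=P[k]
print('coupler top',len(q),(q.min(0)+q.max(0))/2,cv2.minAreaRect((q[:,:2]*1000).astype(np.float32))) if len(q) else 0
m=blob(im,(8,150,60),(16,255,255),(0,0,640,400));v,u=np.nonzero(m);P=world(im,u,v,T=T);P=P[(P[:,2]>.093)&(P[:,2]<.107)];print('handle',len(P),cv2.minAreaRect((P[:,:2]*1000).astype(np.float32)) if len(P) else 0)
```

```text
t 14.68 yaw 10.51 down 1.0 pos [0.4659 0.2777 0.2009] F [-0.9  0.4 -0.3] j [0.49 0.18 2.07 0.   0.88 0.31] op 0.0499
 shift d= [-2.890e-02  1.009e-01 -1.000e-04]
 wy 0.002 after turn dx,dz [-0.0288 -0.0002]
coupler top 683 [0.56329433 0.29621968 0.05615518] ((563.2173461914062, 296.0298767089844), (24.605884552001953, 25.30394744873047), 56.82238006591797)
handle 1023 ((438.4879455566406, 272.942626953125), (12.982638359069824, 47.825958251953125), 9.772204399108887)
```

View pics/w4.png

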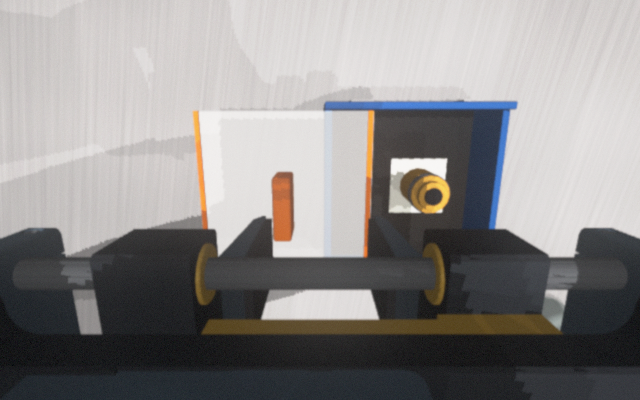

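Wrist view: cover open, coupler upright in the nest at (430,193), handle at (283,205). Now I grip the handle and shut the cover.

>>> jog_arm([
  {"wx":0,"wy":0,"wz":0,"dx":-0.0285,"dy":0.02,"dz":0,"hand":0.05},
  {"wx":0,"wy":0,"wz":0,"dx":0,"dy":0.04,"dz":0,"hand":0.05},
  {"wx":0,"wy":0,"wz":0,"dx":0,"dy":0.03,"dz":0,"hand":0.05},
  {"wx":0,"wy":0,"wz":0,"dx":0,"dy":0.01,"dz":0,"hand":0.05},
  {"wx":0,"wy":0,"wz":0,"dx":0,"dy":0,"dz":0,"hand":0.05},
], grip_force=25)

```text
t: 15.35
tcp_pos: [0.4379, 0.2724, 0.1001]
tool_rot: [-1.566, -0.144, 0.144]
contact_force: [-0.1, -0.0, -0.0]
opening: 0.546
```

>>> jog_arm([
  {"wx":0,"wy":0,"wz":0,"dx":0,"dy":0,"dz":0,"hand":0.01},
  {"wx":0,"wy":0,"wz":0,"dx":0,"dy":0,"dz":0,"hand":0.01},
  {"wx":0,"wy":0,"wz":0,"dx":0,"dy":0,"dz":0,"hand":0.01},
  {"wx":0,"wy":0,"wz":0,"dx":0,"dy":0,"dz":0,"hand":0.01},
  {"wx":0,"wy":0,"wz":0,"dx":0,"dy":0,"dz":0,"hand":0.01},
])

```text
t: 15.98
tcp_pos: [0.4379, 0.2724, 0.1001]
tool_rot: [-1.566, -0.145, 0.144]
contact_force: [-1.4, -0.6, 6.0]
opening: 0.153
```

>>> jog_arm([
  {"wx":0,"wy":0,"wz":0,"dx":0.012,"dy":0,"dz":0,"hand":0.01},
  {"wx":0,"wy":0,"wz":0,"dx":0.025,"dy":0,"dz":0,"hand":0.01},
  {"wx":0,"wy":0,"wz":0,"dx":0.025,"dy":0,"dz":0,"hand":0.01},
  {"wx":0,"wy":0,"wz":0,"dx":0.02,"dy":0,"dz":0,"hand":0.01},
  {"wx":0,"wy":0,"wz":0,"dx":0.011,"dy":0,"dz":0,"hand":0.01},
])

```text
t: 16.6
tcp_pos: [0.5302, 0.2897, 0.1001]
tool_rot: [-1.566, -0.145, 0.144]
contact_force: [-2.5, 0.7, 7.8]
opening: 0.156
```

>>> jog_arm([
  {"wx":0,"wy":0,"wz":0,"dx":0.004,"dy":0,"dz":0,"hand":0.01},
  {"wx":0,"wy":0,"wz":0,"dx":0.002,"dy":0,"dz":0,"hand":0.01},
  {"wx":0,"wy":0,"wz":0,"dx":0,"dy":0,"dz":0,"hand":0.01},
])

```text
t: 16.98
tcp_pos: [0.5353, 0.2906, 0.1001]
tool_rot: [-1.566, -0.145, 0.144]
contact_force: [2.9, 0.7, 4.1]
opening: 0.151
```

No stop yet, so I continue in small steps until the force rises.

>>> jog_arm([
  {"wx":0,"wy":0,"wz":0,"dx":0.002,"dy":0,"dz":0,"hand":0.01},
  {"wx":0,"wy":0,"wz":0,"dx":0.001,"dy":0,"dz":0,"hand":0.01},
  {"wx":0,"wy":0,"wz":0,"dx":0,"dy":0,"dz":0,"hand":0.01},
])

```text
t: 17.35
tcp_pos: [0.538, 0.2912, 0.1001]
tool_rot: [-1.566, -0.145, 0.144]
contact_force: [-0.6, 0.0, 6.7]
opening: 0.154
```

>>> jog_arm([
  {"wx":0,"wy":0,"wz":0,"dx":0.002,"dy":0,"dz":0,"hand":0.01},
  {"wx":0,"wy":0,"wz":0,"dx":0,"dy":0,"dz":0,"hand":0.01},
])

```text
t: 17.6
tcp_pos: [0.54, 0.2915, 0.1001]
tool_rot: [-1.566, -0.145, 0.144]
contact_force: [0.3, 0.1, 5.9]
opening: 0.148
```

>>> jog_arm([
  {"wx":0,"wy":0,"wz":0,"dx":0.002,"dy":0,"dz":0,"hand":0.01},
  {"wx":0,"wy":0,"wz":0,"dx":0,"dy":0,"dz":0,"hand":0.01},
])

```text
t: 17.85
tcp_pos: [0.542, 0.2919, 0.1001]
tool_rot: [-1.566, -0.145, 0.144]
contact_force: [0.5, -0.6, 5.9]
opening: 0.151
```

>>> jog_arm([
  {"wx":0,"wy":0,"wz":0,"dx":0.0015,"dy":0,"dz":0,"hand":0.01},
  {"wx":0,"wy":0,"wz":0,"dx":0,"dy":0,"dz":0,"hand":0.01},
])

```text
t: 18.1
tcp_pos: [0.5434, 0.2921, 0.1001]
tool_rot: [-1.566, -0.145, 0.144]
contact_force: [-0.5, 1.2, 6.5]
opening: 0.154
```

>>> jog_arm([
  {"wx":0,"wy":0,"wz":0,"dx":0.0015,"dy":0,"dz":0,"hand":0.01},
  {"wx":0,"wy":0,"wz":0,"dx":0,"dy":0,"dz":0,"hand":0.01},
])

```text
t: 18.35
tcp_pos: [0.5437, 0.2922, 0.1]
tool_rot: [-1.566, -0.143, 0.146]
contact_force: [-10.2, -1.7, 15.7]
opening: 0.152
```

>>> jog_arm([
  {"wx":0,"wy":0,"wz":0,"dx":0,"dy":0,"dz":0,"hand":0.04},
  {"wx":0,"wy":0,"wz":0,"dx":0,"dy":0,"dz":0,"hand":0.05},
  {"wx":0,"wy":0,"wz":0,"dx":0,"dy":-0.02,"dz":0,"hand":0.05},
  {"wx":0,"wy":0,"wz":0,"dx":0,"dy":-0.05,"dz":0,"hand":0.05},
  {"wx":0,"wy":0.187,"wz":0,"dx":0,"dy":-0.05,"dz":0,"hand":0.075},
])

```text
t: 18.98
tcp_pos: [0.5449, 0.2922, 0.2223]
tool_rot: [-1.571, 0.005, -0.005]
contact_force: [-0.0, 0.1, -0.3]
opening: 0.626
```

>>> jog_arm([
  {"wx":0,"wy":0.187,"wz":0,"dx":0,"dy":0,"dz":0,"hand":0.075},
  {"wx":0,"wy":0.187,"wz":0,"dx":0,"dy":0,"dz":0,"hand":0.075},
  {"wx":0,"wy":0.187,"wz":0,"dx":0,"dy":0,"dz":0,"hand":0.075},
  {"wx":0,"wy":0.187,"wz":0,"dx":0,"dy":0,"dz":0,"hand":0.075},
  {"wx":0,"wy":0.187,"wz":0,"dx":0,"dy":0,"dz":0,"hand":0.075},
])

```text
t: 19.6
tcp_pos: [0.5451, 0.2924, 0.2212]
tool_rot: [-1.441, 0.736, -0.737]
contact_force: [0.8, -0.3, -0.2]
opening: 0.824
```

>>> jog_arm([
  {"wx":0,"wy":0.187,"wz":0,"dx":0,"dy":0,"dz":0,"hand":0.075},
  {"wx":0,"wy":0.187,"wz":0,"dx":0,"dy":0,"dz":0,"hand":0.075},
  {"wx":0,"wy":0.075,"wz":0,"dx":0,"dy":0,"dz":0,"hand":0.075},
  {"wx":0,"wy":0,"wz":0,"dx":0.0494,"dy":0,"dz":-0.0168,"hand":0.075},
  {"wx":0,"wy":0,"wz":0,"dx":0.0494,"dy":0,"dz":-0.0168,"hand":0.075},
])

```text
t: 20.23
tcp_pos: [0.5298, 0.1882, 0.2211]
tool_rot: [-1.29, 1.071, -1.072]
contact_force: [0.8, -0.7, 0.3]
opening: 0.822
```

>>> jog_arm([
  {"wx":0,"wy":0,"wz":0,"dx":0.0494,"dy":0,"dz":-0.0168,"hand":0.075},
  {"wx":0,"wy":0,"wz":0,"dx":0.0494,"dy":0,"dz":-0.0168,"hand":0.075},
  {"wx":0,"wy":0,"wz":0,"dx":0.0494,"dy":0,"dz":-0.0168,"hand":0.075},
  {"wx":0,"wy":0,"wz":0,"dx":0.0494,"dy":0,"dz":-0.0168,"hand":0.075},
  {"wx":0,"wy":0,"wz":0,"dx":0.0494,"dy":0,"dz":-0.0168,"hand":0.075},
])

```text
t: 20.85
tcp_pos: [0.4923, -0.0708, 0.2212]
tool_rot: [-1.29, 1.071, -1.074]
contact_force: [1.4, -0.1, -0.8]
opening: 0.821
```

>>> jog_arm([
  {"wx":0,"wy":0,"wz":0,"dx":0.0494,"dy":0,"dz":-0.0168,"hand":0.075},
  {"wx":0,"wy":0,"wz":0,"dx":0.0494,"dy":0,"dz":-0.0168,"hand":0.075},
  {"wx":0,"wy":0,"wz":0,"dx":0.0494,"dy":0,"dz":-0.0168,"hand":0.075},
  {"wx":0,"wy":0,"wz":0,"dx":0,"dy":0,"dz":0,"hand":0.075},
  {"wx":0,"wy":0,"wz":0,"dx":0,"dy":0,"dz":0,"hand":0.075},
])

```text
t: 21.48
tcp_pos: [0.47, -0.2239, 0.2205]
tool_rot: [-1.29, 1.073, -1.074]
contact_force: [-0.2, -0.3, 0.9]
opening: 0.824
```

```bash
cat >> h.py <<'E'
def top_at(im,T,x,y,z,w=.035):
    v,u=np.mgrid[0:400,0:640];P=world(im,u.ravel(),v.ravel(),T=T);q=P[(abs(P[:,2]-z)<.005)&(abs(P[:,0]-x)<w)&(abs(P[:,1]-y)<w)]
    print('top',len(q),((q.min(0)+q.max(0))/2).round(4),cv2.minEnclosingCircle((q[:,:2]*1000).astype(np.float32)))
E
python3 - <<'E'
from h import *
go(.462,-.275,.043,-79.6)
im,T=wrist('w5'); top_at(im,T,.462,-.275,.083)
t=save('top','top2')
m=blob(t,(8,150,100),(16,255,255),(170,150,215,235));v,u=np.nonzero(m);P=world(t,u,v,.1);print('handle',cv2.minAreaRect((P[:,:2]*1000).astype(np.float32)))
cv2.imwrite('pics/c4.png',np.hstack([im['color'][:,120:520],cv2.resize(t['color'][125:205,150:230],(400,400),interpolation=cv2.INTER_CUBIC)])[:,:,::-1])
E
```

```text
t 21.48 yaw -79.5 down 1.0 pos [ 0.47   -0.2239  0.2205] F [-0.2 -0.3  0.9] j [-0.49  0.12  2.11  0.    0.92  0.9 ] op 0.0751
 shift d= [ 0.0487  0.1775 -0.0173]
 wy 0.002 after turn dx,dz [ 0.0488 -0.0171]
top 1266 [ 0.4618 -0.2754  0.0817] ((462.02325439453125, -275.5657043457031), 19.13006019592285)
handle ((536.7385864257812, 286.20697021484375), (12.955228805541992, 47.18635559082031), 25.211158752441406)
```

View pics/c4.png

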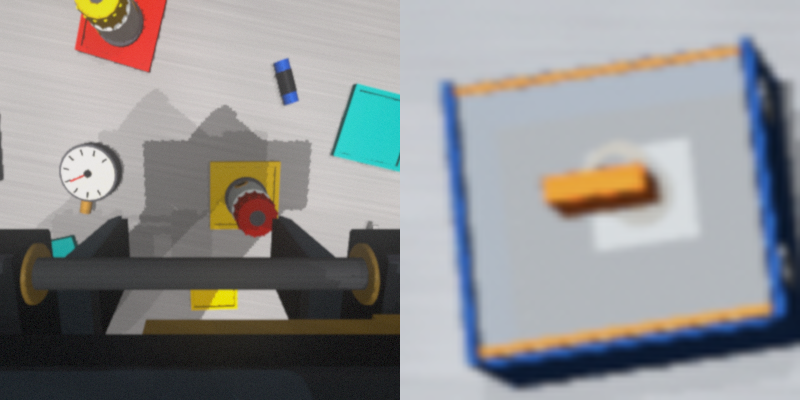

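>>> jog_arm([
  {"wx":0,"wy":0,"wz":0,"dx":0.0493,"dy":0,"dz":-0.0173,"hand":0.075},
  {"wx":0,"wy":0,"wz":0,"dx":0,"dy":0,"dz":0,"hand":0.075},
  {"wx":0,"wy":0,"wz":0,"dx":0,"dy":0,"dz":0,"hand":0.075},
], grip_force=20)

```text
t: 21.95
tcp_pos: [0.4622, -0.2748, 0.2198]
tool_rot: [-1.291, 1.073, -1.072]
contact_force: [-0.5, 0.6, 0.1]
opening: 0.821
```

Run:
```python
from h import *
go(.462,-.2755,.043,-79.6)
im,T=wrist('w6'); top_at(im,T,.462,-.275,.083)
im=dict(np.load('/tmp/w5.npz'))
```

```text
t 21.95 yaw -79.44 down 1.0 pos [ 0.4622 -0.2748  0.2198] F [-0.5  0.6  0.1] j [-0.58  0.15  2.07  0.    0.92  0.81] op 0.0749
 shift d= [ 0.0007  0.1768 -0.0002]
 wy 0.003 after turn dx,dz [ 0.0007 -0.0003]
top 1362 [ 0.462  -0.2758  0.0817] ((461.94073486328125, -275.667724609375), 19.104419708251953)
```

>>> jog_arm([
  {"wx":0,"wy":0,"wz":0,"dx":0.001,"dy":0.05,"dz":0,"hand":0.075},
  {"wx":0,"wy":0,"wz":0,"dx":0,"dy":0.05,"dz":0,"hand":0.075},
  {"wx":0,"wy":0,"wz":0,"dx":0,"dy":0.04,"dz":0,"hand":0.075},
  {"wx":0,"wy":0,"wz":0,"dx":0,"dy":0.028,"dz":0,"hand":0.075},
  {"wx":0,"wy":0,"wz":0,"dx":0,"dy":0.009,"dz":0,"hand":0.075},
])

```text
t: 22.62
tcp_pos: [0.4617, -0.2753, 0.0415]
tool_rot: [-1.291, 1.074, -1.07]
contact_force: [0.2, -0.4, 0.5]
opening: 0.819
```

>>> jog_arm([
  {"wx":0,"wy":0,"wz":0,"dx":0,"dy":0,"dz":0,"hand":0.06},
  {"wx":0,"wy":0,"wz":0,"dx":0,"dy":0,"dz":0,"hand":0.045},
  {"wx":0,"wy":0,"wz":0,"dx":0,"dy":0,"dz":0,"hand":0.035},
  {"wx":0,"wy":0,"wz":0,"dx":0,"dy":0,"dz":0,"hand":0.035},
  {"wx":0,"wy":0,"wz":0,"dx":0,"dy":0,"dz":0,"hand":0.035},
])

```text
t: 23.25
tcp_pos: [0.4626, -0.2769, 0.0435]
tool_rot: [-1.29, 1.072, -1.073]
contact_force: [-1.2, 1.6, 8.5]
opening: 0.436
```

>>> jog_arm([
  {"wx":0,"wy":0,"wz":0,"dx":0,"dy":0,"dz":0,"hand":0.035},
  {"wx":0,"wy":0,"wz":0,"dx":0,"dy":0,"dz":0,"hand":0.035},
])

```text
t: 23.5
tcp_pos: [0.4625, -0.2769, 0.0435]
tool_rot: [-1.29, 1.072, -1.073]
contact_force: [-2.2, 1.5, 8.8]
opening: 0.431
```

>>> jog_arm([
  {"wx":0,"wy":0,"wz":0,"dx":0,"dy":-0.02,"dz":0,"hand":0.035},
  {"wx":0,"wy":0,"wz":0,"dx":0,"dy":-0.04,"dz":0,"hand":0.035},
  {"wx":0,"wy":0,"wz":0,"dx":0,"dy":-0.04,"dz":0,"hand":0.035},
  {"wx":0,"wy":0,"wz":0,"dx":0,"dy":-0.02,"dz":0,"hand":0.035},
  {"wx":0,"wy":0,"wz":0,"dx":-0.02,"dy":0,"dz":0.004,"hand":0.035},
])

```text
t: 24.12
tcp_pos: [0.4632, -0.2568, 0.1643]
tool_rot: [-1.29, 1.071, -1.076]
contact_force: [0.6, 0.4, -2.6]
opening: 0.435
```

>>> jog_arm([
  {"wx":0,"wy":0,"wz":0,"dx":-0.04,"dy":0,"dz":0.008,"hand":0.035},
  {"wx":0,"wy":0,"wz":0,"dx":-0.04,"dy":0,"dz":0.008,"hand":0.035},
  {"wx":0,"wy":0,"wz":0,"dx":-0.04,"dy":0,"dz":0.008,"hand":0.035},
  {"wx":0,"wy":0,"wz":0,"dx":-0.04,"dy":0,"dz":0.008,"hand":0.035},
  {"wx":0,"wy":0,"wz":0,"dx":-0.04,"dy":0,"dz":0.008,"hand":0.035},
])

```text
t: 24.75
tcp_pos: [0.464, -0.0501, 0.1617]
tool_rot: [-1.291, 1.074, -1.071]
contact_force: [0.8, -0.6, -3.3]
opening: 0.436
```

>>> jog_arm([
  {"wx":0,"wy":0,"wz":0,"dx":-0.04,"dy":0,"dz":0.007,"hand":0.035},
  {"wx":0,"wy":0,"wz":0,"dx":-0.025,"dy":0,"dz":0.004,"hand":0.035},
  {"wx":0,"wy":0,"wz":0,"dx":-0.014,"dy":0,"dz":0.003,"hand":0.035},
  {"wx":0,"wy":0,"wz":0,"dx":0,"dy":0,"dz":0,"hand":0.035},
  {"wx":0,"wy":0,"wz":0,"dx":0,"dy":0,"dz":0,"hand":0.035},
])

```text
t: 25.38
tcp_pos: [0.4644, 0.0275, 0.1626]
tool_rot: [-1.291, 1.073, -1.073]
contact_force: [0.0, 0.8, -3.3]
opening: 0.433
```

Run:
```python
from h import *
go(.465,.027,.0435,-79.5)
im,T=wrist('w7')
cv2.imwrite('pics/w7c.png',im['color'][100:300,120:520][:,:,::-1])
```

```text
t 25.38 yaw -79.48 down 1.0 pos [0.4644 0.0275 0.1626] F [ 0.   0.8 -3.3] j [ 0.01  0.13  2.23 -0.    0.78  1.4 ] op 0.0395
 shift d= [0.0006 0.1191 0.0005]
 wy 0.0 after turn dx,dz [0.0006 0.0005]
```

View pics/w7c.png

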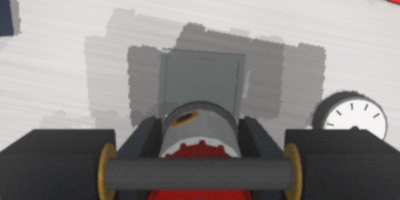

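Run:
```python
from h import *
im=dict(np.load('/tmp/w7.npz'));s=state();B=np.eye(4);B[:3,:3]=R.from_rotvec(s['tool_rot']).as_matrix();B[:3,3]=s['tcp_pos']
P=world(im,[280,365],[150,153],.009,B@im['tool_from_camera']);print(P,np.linalg.norm(P[0]-P[1]));d=(P[1]-P[0])[:2];d/=np.linalg.norm(d);print('centre',P.mean(0)[:2]+.037*np.array([d[1],-d[0]]))
```

```text
[[ 0.49701983  0.06877661  0.009     ]
 [ 0.50795492 -0.00454805  0.009     ]] 0.07413555797577392
centre [0.46589208 0.02665674]
```

The tray edge is 74 mm long, which is right, and its centre is (0.466, 0.027). I lower the regulator.

>>> jog_arm([
  {"wx":0,"wy":0,"wz":0,"dx":0.001,"dy":0.035,"dz":0.001,"hand":0.035},
  {"wx":0,"wy":0,"wz":0,"dx":0,"dy":0.035,"dz":0,"hand":0.035},
  {"wx":0,"wy":0,"wz":0,"dx":0,"dy":0.03,"dz":0,"hand":0.035},
  {"wx":0,"wy":0,"wz":0,"dx":0,"dy":0.014,"dz":0,"hand":0.035},
  {"wx":0,"wy":0,"wz":0,"dx":0,"dy":0,"dz":0,"hand":0.035},
])

```text
t: 26.05
tcp_pos: [0.4655, 0.0267, 0.0485]
tool_rot: [-1.291, 1.074, -1.072]
contact_force: [0.5, 0.0, -1.6]
opening: 0.437
```

>>> jog_arm([
  {"wx":0,"wy":0,"wz":0,"dx":0,"dy":0.004,"dz":0,"hand":0.035},
  {"wx":0,"wy":0,"wz":0,"dx":0,"dy":0,"dz":0,"hand":0.035},
  {"wx":0,"wy":0,"wz":0,"dx":0,"dy":0,"dz":0,"hand":0.035},
])

```text
t: 26.42
tcp_pos: [0.4661, 0.0271, 0.0454]
tool_rot: [-1.29, 1.072, -1.073]
contact_force: [0.1, 0.3, -2.3]
opening: 0.434
```

>>> jog_arm([
  {"wx":0,"wy":0,"wz":0,"dx":0,"dy":0.0015,"dz":0,"hand":0.035},
  {"wx":0,"wy":0,"wz":0,"dx":0,"dy":0,"dz":0,"hand":0.035},
])

```text
t: 26.68
tcp_pos: [0.466, 0.0271, 0.0435]
tool_rot: [-1.29, 1.072, -1.073]
contact_force: [0.1, -0.5, 1.7]
opening: 0.434
```

>>> jog_arm([
  {"wx":0,"wy":0,"wz":0,"dx":0,"dy":0.001,"dz":0,"hand":0.035},
  {"wx":0,"wy":0,"wz":0,"dx":0,"dy":0,"dz":0,"hand":0.035},
])

```text
t: 26.92
tcp_pos: [0.4662, 0.0271, 0.0431]
tool_rot: [-1.29, 1.072, -1.073]
contact_force: [-5.0, 1.1, 19.3]
opening: 0.431
```

>>> jog_arm([
  {"wx":0,"wy":0,"wz":0,"dx":0,"dy":-0.0005,"dz":0,"hand":0.044},
  {"wx":0,"wy":0,"wz":0,"dx":0,"dy":0,"dz":0,"hand":0.055},
  {"wx":0,"wy":0,"wz":0,"dx":0,"dy":0,"dz":0,"hand":0.075},
  {"wx":0,"wy":0,"wz":0,"dx":0,"dy":0,"dz":0,"hand":0.075},
  {"wx":0,"wy":0,"wz":0,"dx":0,"dy":-0.02,"dz":0,"hand":0.075},
])

```text
t: 27.55
tcp_pos: [0.4649, 0.0271, 0.0621]
tool_rot: [-1.292, 1.075, -1.071]
contact_force: [1.0, 0.8, 0.6]
opening: 0.818
```

>>> jog_arm([
  {"wx":0,"wy":0,"wz":0,"dx":0,"dy":-0.055,"dz":0,"hand":0.075},
  {"wx":0,"wy":0,"wz":0,"dx":0,"dy":-0.055,"dz":0,"hand":0.075},
  {"wx":0,"wy":0,"wz":0,"dx":0,"dy":-0.047,"dz":0,"hand":0.075},
  {"wx":0,"wy":0,"wz":0,"dx":0.034,"dy":0,"dz":0.023,"hand":0.075},
  {"wx":0,"wy":0,"wz":0,"dx":0.034,"dy":0,"dz":0.023,"hand":0.075},
])

```text
t: 28.18
tcp_pos: [0.5244, -0.032, 0.2209]
tool_rot: [-1.29, 1.071, -1.073]
contact_force: [-0.4, 0.8, -0.1]
opening: 0.827
```

>>> jog_arm([
  {"wx":0,"wy":0,"wz":0,"dx":0.034,"dy":0,"dz":0.023,"hand":0.075},
  {"wx":0,"wy":0,"wz":0,"dx":0.034,"dy":0,"dz":0.023,"hand":0.075},
  {"wx":0,"wy":0,"wz":0,"dx":0.034,"dy":0,"dz":0.023,"hand":0.075},
  {"wx":0,"wy":0,"wz":0,"dx":0,"dy":0,"dz":0,"hand":0.075},
  {"wx":0,"wy":0,"wz":0,"dx":0,"dy":0,"dz":0,"hand":0.075},
])

```text
t: 28.8
tcp_pos: [0.6093, -0.1187, 0.2194]
tool_rot: [-1.291, 1.074, -1.072]
contact_force: [-0.2, 0.2, -0.6]
opening: 0.821
```

Run:
```python
from h import *
go(.610,-.119,.0435,-79.5)
im,T=wrist('w8'); top_at(im,T,.61,-.119,.083)
t=save('top','top3'); top_at(t,np.linalg.inv(t['world_to_cam']),.466,.027,.083)
cv2.imwrite('pics/c8.png',np.hstack([im['color'][:,120:520],cv2.resize(t['color'][140:240,270:370],(400,400),interpolation=cv2.INTER_CUBIC)])[:,:,::-1])
```

```text
t 28.8 yaw -79.48 down 1.0 pos [ 0.6093 -0.1187  0.2194] F [-0.2  0.2 -0.6] j [-0.23  0.28  1.91  0.    0.95  1.16] op 0.0749
 shift d= [0.0005 0.1759 0.0008]
 wy 0.0 after turn dx,dz [0.0004 0.0007]
top 1370 [ 0.6105 -0.1187  0.0816] ((610.4157104492188, -118.95286560058594), 19.05447769165039)Traceback (most recent call last):
  File "<stdin>", line 4, in <module>
  File "h.py", line 26, in top_at
    print('top',len(q),((q.min(0)+q.max(0))/2).round(4),cv2.minEnclosingCircle((q[:,:2]*1000).astype(np.float32)))
                         ~~~~~^^^
    return umr_minimum(a, axis, None, out, keepdims, initial, where)
ValueError: zero-size array to reduction operation minimum which has no identity
```

Run:
```python
from h import *
s=save('scene','s3'); top_at(s,np.linalg.inv(s['world_to_cam']),.466,.027,.083)
cv2.imwrite('pics/c8.png',cv2.resize(s['color'][120:280,170:410],(600,400))[:,:,::-1])
```

```text
top 132 [0.4702 0.0267 0.0821] ((470.18585205078125, 27.589813232421875), 19.158390045166016)
```

View pics/c8.png

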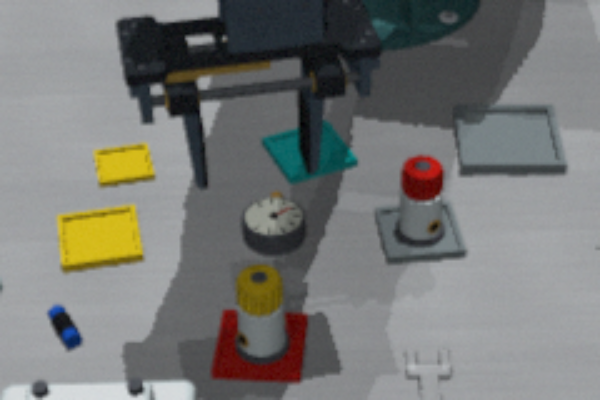

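>>> jog_arm([
  {"wx":0,"wy":0,"wz":0,"dx":0.0005,"dy":0.05,"dz":0.001,"hand":0.075},
  {"wx":0,"wy":0,"wz":0,"dx":0,"dy":0.05,"dz":0,"hand":0.075},
  {"wx":0,"wy":0,"wz":0,"dx":0,"dy":0.04,"dz":0,"hand":0.075},
  {"wx":0,"wy":0,"wz":0,"dx":0,"dy":0.028,"dz":0,"hand":0.075},
  {"wx":0,"wy":0,"wz":0,"dx":0,"dy":0.008,"dz":0,"hand":0.075},
])

```text
t: 29.58
tcp_pos: [0.6099, -0.1187, 0.0425]
tool_rot: [-1.292, 1.074, -1.071]
contact_force: [0.9, 0.3, 0.8]
opening: 0.824
```

>>> jog_arm([
  {"wx":0,"wy":0,"wz":0,"dx":0,"dy":0,"dz":0,"hand":0.06},
  {"wx":0,"wy":0,"wz":0,"dx":0,"dy":0,"dz":0,"hand":0.045},
  {"wx":0,"wy":0,"wz":0,"dx":0,"dy":0,"dz":0,"hand":0.035},
  {"wx":0,"wy":0,"wz":0,"dx":0,"dy":0,"dz":0,"hand":0.035},
  {"wx":0,"wy":0,"wz":0,"dx":0,"dy":0,"dz":0,"hand":0.035},
])

```text
t: 30.2
tcp_pos: [0.6114, -0.1194, 0.0445]
tool_rot: [-1.29, 1.072, -1.073]
contact_force: [-1.2, 0.8, 7.0]
opening: 0.436
```

>>> jog_arm([
  {"wx":0,"wy":0,"wz":0,"dx":0,"dy":0,"dz":0,"hand":0.035},
  {"wx":0,"wy":0,"wz":0,"dx":0,"dy":0,"dz":0,"hand":0.035},
])

```text
t: 30.45
tcp_pos: [0.6114, -0.1194, 0.0445]
tool_rot: [-1.29, 1.072, -1.073]
contact_force: [-2.7, 1.5, 8.1]
opening: 0.435
```

The red regulator stands upright in the grey tray (crop (421,200)), and the yellow one is gripped. I carry it to the yellow tray.

>>> jog_arm([
  {"wx":0,"wy":0,"wz":0,"dx":0,"dy":-0.02,"dz":0,"hand":0.035},
  {"wx":0,"wy":0,"wz":0,"dx":0,"dy":-0.04,"dz":0,"hand":0.035},
  {"wx":0,"wy":0,"wz":0,"dx":0,"dy":-0.04,"dz":0,"hand":0.035},
  {"wx":0,"wy":0,"wz":0,"dx":0,"dy":-0.02,"dz":0,"hand":0.035},
  {"wx":0,"wy":0,"wz":0,"dx":0.0125,"dy":0,"dz":-0.0175,"hand":0.035},
])

```text
t: 31.08
tcp_pos: [0.5968, -0.1349, 0.1654]
tool_rot: [-1.29, 1.069, -1.074]
contact_force: [-0.7, -0.8, -2.9]
opening: 0.435
```

>>> jog_arm([
  {"wx":0,"wy":0,"wz":0,"dx":0.0205,"dy":0,"dz":-0.029,"hand":0.035},
  {"wx":0,"wy":0,"wz":0,"dx":0.0205,"dy":0,"dz":-0.029,"hand":0.035},
  {"wx":0,"wy":0,"wz":0,"dx":0.0205,"dy":0,"dz":-0.029,"hand":0.035},
  {"wx":0,"wy":0,"wz":0,"dx":0.0205,"dy":0,"dz":-0.029,"hand":0.035},
  {"wx":0,"wy":0,"wz":0,"dx":0.0205,"dy":0,"dz":-0.029,"hand":0.035},
])

```text
t: 31.7
tcp_pos: [0.4696, -0.2627, 0.1623]
tool_rot: [-1.291, 1.075, -1.071]
contact_force: [0.6, -0.3, -1.9]
opening: 0.438
```

>>> jog_arm([
  {"wx":0,"wy":0,"wz":0,"dx":0.008,"dy":0,"dz":-0.011,"hand":0.035},
  {"wx":0,"wy":0,"wz":0,"dx":0,"dy":0,"dz":0,"hand":0.035},
  {"wx":0,"wy":0,"wz":0,"dx":0,"dy":0,"dz":0,"hand":0.035},
])

```text
t: 32.08
tcp_pos: [0.4632, -0.2715, 0.1636]
tool_rot: [-1.291, 1.073, -1.072]
contact_force: [-0.2, 0.2, -2.3]
opening: 0.433
```

Run:
```python
from h import *
go(.463,-.272,.0445,-79.5)
im,T=wrist('w9')
m=blob(im,(20,120,60),(34,255,255),(0,0,640,400));c,_=cv2.findContours(m,cv2.RETR_EXTERNAL,cv2.CHAIN_APPROX_SIMPLE)
for k in c:
    if cv2.contourArea(k)>200: print(cv2.boundingRect(k))
v,u=np.nonzero(m);P=world(im,u,v,T=T);q=P[(P[:,2]<.02)&(P[:,0]>.42)];Q=world(im,u,v,.009,T)[(P[:,2]<.02)&(P[:,0]>.42)]
r=cv2.minAreaRect((Q[:,:2]*1000).astype(np.float32));print(len(Q),r)
# far edge (max along tool z)
a=np.radians(-79.5);zx=np.array([-np.sin(a),np.cos(a)]);xx=np.array([np.cos(a),np.sin(a)])
pz=Q[:,:2]@zx;px=Q[:,:2]@xx;print('extent z',pz.min(),pz.max(),'x',px.min(),px.max());print('tgt proj', np.array([.463,-.272])@xx,np.array([.463,-.272])@zx)
```

```text
t 32.08 yaw -79.45 down 1.0 pos [ 0.4632 -0.2715  0.1636] F [-0.2  0.2 -2.3] j [-0.57  0.23  2.1   0.    0.81  0.81] op 0.0395
 shift d= [ 0.0005  0.1191 -0.0002]
 wy 0.001 after turn dx,dz [ 0.0004 -0.0003]
(177, 289, 351, 45)
(217, 248, 19, 57)
(406, 244, 17, 61)
(289, 241, 61, 17)
(281, 152, 84, 74)
4725 ((454.9085998535156, -204.0381317138672), (66.89096069335938, 214.14596557617188), 10.547723770141602)
extent z 0.3767474885731508 0.44364134385809756 x 0.1764641511753393 0.39061321000724397
tgt proj 0.35182038316025993 0.4056789592682469
```

View pics/w9.png

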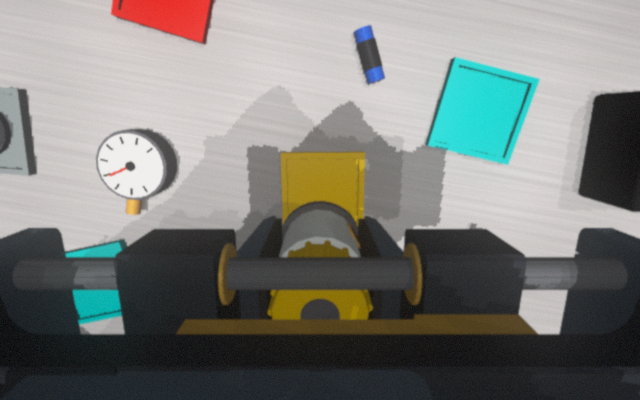

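The wrist view shows the tray at (281–365, 152–226), agreeing to 2 mm. I lower the regulator.

>>> jog_arm([
  {"wx":0,"wy":0,"wz":0,"dx":0.002,"dy":0.035,"dz":0.001,"hand":0.035},
  {"wx":0,"wy":0,"wz":0,"dx":0,"dy":0.035,"dz":0,"hand":0.035},
  {"wx":0,"wy":0,"wz":0,"dx":0,"dy":0.03,"dz":0,"hand":0.035},
  {"wx":0,"wy":0,"wz":0,"dx":0,"dy":0.014,"dz":0,"hand":0.035},
  {"wx":0,"wy":0,"wz":0,"dx":0,"dy":0.003,"dz":0,"hand":0.035},
])

```text
t: 32.75
tcp_pos: [0.4644, -0.2734, 0.0465]
tool_rot: [-1.291, 1.073, -1.072]
contact_force: [0.4, -0.1, -1.5]
opening: 0.437
```

>>> jog_arm([
  {"wx":0,"wy":0,"wz":0,"dx":0,"dy":0.001,"dz":0,"hand":0.035},
  {"wx":0,"wy":0,"wz":0,"dx":0,"dy":0,"dz":0,"hand":0.035},
  {"wx":0,"wy":0,"wz":0,"dx":0,"dy":0,"dz":0,"hand":0.035},
])

```text
t: 33.12
tcp_pos: [0.4646, -0.274, 0.0465]
tool_rot: [-1.29, 1.072, -1.074]
contact_force: [-0.7, 0.4, -2.4]
opening: 0.431
```

>>> jog_arm([
  {"wx":0,"wy":0,"wz":0,"dx":0,"dy":0.001,"dz":0,"hand":0.035},
  {"wx":0,"wy":0,"wz":0,"dx":0,"dy":0,"dz":0,"hand":0.035},
])

```text
t: 33.38
tcp_pos: [0.4642, -0.2738, 0.0449]
tool_rot: [-1.29, 1.073, -1.073]
contact_force: [-0.5, 0.2, -2.3]
opening: 0.439
```

>>> jog_arm([
  {"wx":0,"wy":0,"wz":0,"dx":0,"dy":0.001,"dz":0,"hand":0.035},
  {"wx":0,"wy":0,"wz":0,"dx":0,"dy":0,"dz":0,"hand":0.035},
])

```text
t: 33.62
tcp_pos: [0.4643, -0.2738, 0.0445]
tool_rot: [-1.291, 1.073, -1.073]
contact_force: [-5.2, 2.0, 14.2]
opening: 0.435
```

>>> jog_arm([
  {"wx":0,"wy":0,"wz":0,"dx":0,"dy":0,"dz":0,"hand":0.044},
  {"wx":0,"wy":0,"wz":0,"dx":0,"dy":0,"dz":0,"hand":0.055},
  {"wx":0,"wy":0,"wz":0,"dx":0,"dy":0,"dz":0,"hand":0.075},
  {"wx":0,"wy":0,"wz":0,"dx":0,"dy":0,"dz":0,"hand":0.075},
  {"wx":0,"wy":0,"wz":0,"dx":0,"dy":-0.02,"dz":0,"hand":0.075},
])

```text
t: 34.25
tcp_pos: [0.4635, -0.2733, 0.063]
tool_rot: [-1.291, 1.075, -1.071]
contact_force: [0.1, -0.0, 0.3]
opening: 0.822
```

>>> jog_arm([
  {"wx":0,"wy":0,"wz":0,"dx":0,"dy":-0.055,"dz":0,"hand":0.075},
  {"wx":0,"wy":0,"wz":0,"dx":0,"dy":-0.055,"dz":0,"hand":0.075},
  {"wx":0,"wy":0,"wz":0,"dx":0,"dy":-0.045,"dz":0,"hand":0.075},
  {"wx":0,"wy":0,"wz":0,"dx":-0.05,"dy":0,"dz":0.009,"hand":0.075},
  {"wx":0,"wy":0,"wz":0,"dx":-0.05,"dy":0,"dz":0.009,"hand":0.075},
])

```text
t: 34.88
tcp_pos: [0.4636, -0.1713, 0.2195]
tool_rot: [-1.29, 1.073, -1.075]
contact_force: [0.7, 0.1, 0.1]
opening: 0.823
```

>>> jog_arm([
  {"wx":0,"wy":0,"wz":0,"dx":-0.05,"dy":0,"dz":0.01,"hand":0.075},
  {"wx":0,"wy":0,"wz":0,"dx":-0.05,"dy":0,"dz":0.01,"hand":0.075},
  {"wx":0,"wy":0,"wz":0,"dx":-0.05,"dy":0,"dz":0.01,"hand":0.075},
  {"wx":0,"wy":0,"wz":0,"dx":-0.045,"dy":0,"dz":0.009,"hand":0.075},
  {"wx":0,"wy":0,"wz":0,"dx":0,"dy":0,"dz":0,"hand":0.075},
])

```text
t: 35.5
tcp_pos: [0.4661, 0.0289, 0.2188]
tool_rot: [-1.292, 1.07, -1.07]
contact_force: [-0.6, -0.6, 0.7]
opening: 0.821
```

>>> jog_arm([
  {"wx":0,"wy":0,"wz":0,"dx":0,"dy":0,"dz":0,"hand":0.075},
])

```text
t: 35.62
tcp_pos: [0.4663, 0.0265, 0.2188]
tool_rot: [-1.291, 1.072, -1.072]
contact_force: [-0.2, -0.7, 0.7]
opening: 0.822
```

Run:
```python
from h import *
go(.466,.027,.0435,-79.5)
im,T=wrist('w10'); top_at(im,T,.466,.027,.083)
```

```text
t 35.62 yaw -79.43 down 1.0 pos [0.4663 0.0265 0.2188] F [-0.2 -0.7  0.7] j [ 0.01  0.03  2.21 -0.    0.9   1.39] op 0.075
 shift d= [-0.0006  0.1753 -0.0002]
 wy 0.001 after turn dx,dz [-0.0005 -0.0002]
top 1362 [0.4654 0.0273 0.0819] ((465.3967590332031, 27.421937942504883), 19.117782592773438)
```

>>> jog_arm([
  {"wx":0,"wy":0,"wz":0,"dx":-0.0005,"dy":0.05,"dz":-0.0005,"hand":0.075},
  {"wx":0,"wy":0,"wz":0,"dx":0,"dy":0.05,"dz":0,"hand":0.075},
  {"wx":0,"wy":0,"wz":0,"dx":0,"dy":0.04,"dz":0,"hand":0.075},
  {"wx":0,"wy":0,"wz":0,"dx":0,"dy":0.027,"dz":0,"hand":0.075},
  {"wx":0,"wy":0,"wz":0,"dx":0,"dy":0.008,"dz":0,"hand":0.075},
])

```text
t: 36.3
tcp_pos: [0.465, 0.0261, 0.0425]
tool_rot: [-1.292, 1.076, -1.073]
contact_force: [0.4, 0.3, -0.6]
opening: 0.826
```

>>> jog_arm([
  {"wx":0,"wy":0,"wz":0,"dx":0,"dy":0,"dz":0,"hand":0.06},
  {"wx":0,"wy":0,"wz":0,"dx":0,"dy":0,"dz":0,"hand":0.045},
  {"wx":0,"wy":0,"wz":0,"dx":0,"dy":0,"dz":0,"hand":0.035},
  {"wx":0,"wy":0,"wz":0,"dx":0,"dy":0,"dz":0,"hand":0.035},
  {"wx":0,"wy":0,"wz":0,"dx":0,"dy":0,"dz":0,"hand":0.035},
])

```text
t: 36.92
tcp_pos: [0.4662, 0.0271, 0.0444]
tool_rot: [-1.29, 1.072, -1.073]
contact_force: [-2.6, -0.3, 9.4]
opening: 0.435
```

>>> jog_arm([
  {"wx":0,"wy":0,"wz":0,"dx":0,"dy":0,"dz":0,"hand":0.035},
  {"wx":0,"wy":0,"wz":0,"dx":0,"dy":0,"dz":0,"hand":0.035},
])

```text
t: 37.17
tcp_pos: [0.4662, 0.0271, 0.0445]
tool_rot: [-1.29, 1.072, -1.073]
contact_force: [-1.3, -0.2, 9.5]
opening: 0.435
```

>>> jog_arm([
  {"wx":0,"wy":0,"wz":0,"dx":0,"dy":-0.02,"dz":0,"hand":0.035},
  {"wx":0,"wy":0,"wz":0,"dx":0,"dy":-0.04,"dz":0,"hand":0.035},
  {"wx":0,"wy":0,"wz":0,"dx":0,"dy":-0.04,"dz":0,"hand":0.035},
  {"wx":0,"wy":0,"wz":0,"dx":0,"dy":-0.02,"dz":0,"hand":0.035},
  {"wx":0,"wy":0,"wz":0,"dx":0.017,"dy":0,"dz":0.0114,"hand":0.035},
])

```text
t: 37.8
tcp_pos: [0.4806, 0.0126, 0.1652]
tool_rot: [-1.289, 1.07, -1.073]
contact_force: [0.1, 0.4, -3.1]
opening: 0.435
```

>>> jog_arm([
  {"wx":0,"wy":0,"wz":0,"dx":0.029,"dy":0,"dz":0.0194,"hand":0.035},
  {"wx":0,"wy":0,"wz":0,"dx":0.029,"dy":0,"dz":0.0194,"hand":0.035},
  {"wx":0,"wy":0,"wz":0,"dx":0.029,"dy":0,"dz":0.0194,"hand":0.035},
  {"wx":0,"wy":0,"wz":0,"dx":0.029,"dy":0,"dz":0.0194,"hand":0.035},
  {"wx":0,"wy":0,"wz":0,"dx":0.025,"dy":0,"dz":0.0167,"hand":0.035},
])

```text
t: 38.42
tcp_pos: [0.5993, -0.1107, 0.1623]
tool_rot: [-1.291, 1.074, -1.072]
contact_force: [0.2, 0.2, -2.4]
opening: 0.436
```

>>> jog_arm([
  {"wx":0,"wy":0,"wz":0,"dx":0.012,"dy":0,"dz":0.008,"hand":0.035},
  {"wx":0,"wy":0,"wz":0,"dx":0,"dy":0,"dz":0,"hand":0.035},
  {"wx":0,"wy":0,"wz":0,"dx":0,"dy":0,"dz":0,"hand":0.035},
])

```text
t: 38.8
tcp_pos: [0.6078, -0.1187, 0.1633]
tool_rot: [-1.291, 1.074, -1.072]
contact_force: [-0.8, 1.1, -3.2]
opening: 0.433
```

Run:
```python
from h import *
go(.609,-.1195,.0445,-79.5)
im,T=wrist('w11')
h=cv2.cvtColor(im['color'],cv2.COLOR_RGB2HSV);m=cv2.inRange(h,(0,140,60),(6,255,255))
m[220:]=0
c,_=cv2.findContours(m,cv2.RETR_EXTERNAL,cv2.CHAIN_APPROX_NONE);k=max(c,key=cv2.contourArea);print(cv2.boundingRect(k));p=k[:,0]
Q=world(im,p[:,0],p[:,1],.009,T)
S=[p[(p*np.array(w)).sum(1).argmin()] for w in((1,1),(-1,1))];S=np.array(S);print(S);C=world(im,S[:,0],S[:,1],.009,T);d=(C[1]-C[0])[:2];print(C,np.linalg.norm(d));d/=np.linalg.norm(d);print('centre',C.mean(0)[:2]+.037*np.array([d[1],-d[0]]))
```

```text
t 38.8 yaw -79.46 down 1.0 pos [ 0.6078 -0.1187  0.1633] F [-0.8  1.1 -3.2] j [-0.23  0.35  1.93  0.    0.86  1.16] op 0.0395
 shift d= [0.001  0.1188 0.0012]
 wy 0.001 after turn dx,dz [0.001 0.001]
(275, 141, 99, 79)
[[295 141]
 [373 164]]
[[ 0.65008573 -0.08871454  0.009     ]
 [ 0.64293629 -0.15959824  0.009     ]] 0.07124333390202936
centre [ 0.60969779 -0.12044336]
```

View pics/w11.png

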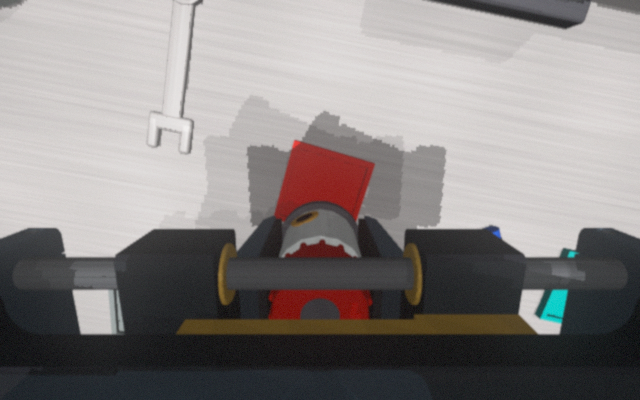

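The red tray's far corners are at (295,141) and (373,164), giving a centre of (0.6097, -0.1204). I lower the regulator.

>>> jog_arm([
  {"wx":0,"wy":0,"wz":0,"dx":0.002,"dy":0.035,"dz":0.0015,"hand":0.035},
  {"wx":0,"wy":0,"wz":0,"dx":0,"dy":0.035,"dz":0,"hand":0.035},
  {"wx":0,"wy":0,"wz":0,"dx":0,"dy":0.03,"dz":0,"hand":0.035},
  {"wx":0,"wy":0,"wz":0,"dx":0,"dy":0.014,"dz":0,"hand":0.035},
  {"wx":0,"wy":0,"wz":0,"dx":0,"dy":0.003,"dz":0,"hand":0.035},
])

```text
t: 39.48
tcp_pos: [0.6102, -0.1206, 0.0466]
tool_rot: [-1.291, 1.073, -1.072]
contact_force: [-0.1, -0.3, -1.8]
opening: 0.435
```

>>> jog_arm([
  {"wx":0,"wy":0,"wz":0,"dx":0,"dy":0.002,"dz":0,"hand":0.035},
  {"wx":0,"wy":0,"wz":0,"dx":0,"dy":0,"dz":0,"hand":0.035},
  {"wx":0,"wy":0,"wz":0,"dx":0,"dy":0,"dz":0,"hand":0.035},
])

```text
t: 39.85
tcp_pos: [0.6108, -0.1211, 0.0455]
tool_rot: [-1.29, 1.072, -1.073]
contact_force: [-0.4, -0.3, -3.2]
opening: 0.433
```

>>> jog_arm([
  {"wx":0,"wy":0,"wz":0,"dx":0,"dy":0.001,"dz":0,"hand":0.035},
  {"wx":0,"wy":0,"wz":0,"dx":0,"dy":0,"dz":0,"hand":0.035},
])

```text
t: 40.1
tcp_pos: [0.6108, -0.121, 0.0445]
tool_rot: [-1.29, 1.072, -1.073]
contact_force: [-1.8, 0.6, 5.9]
opening: 0.433
```

Contact. I release, rise, and retreat toward the left to clear the views.

>>> jog_arm([
  {"wx":0,"wy":0,"wz":0,"dx":0,"dy":0,"dz":0,"hand":0.044},
  {"wx":0,"wy":0,"wz":0,"dx":0,"dy":0,"dz":0,"hand":0.055},
  {"wx":0,"wy":0,"wz":0,"dx":0,"dy":0,"dz":0,"hand":0.075},
  {"wx":0,"wy":0,"wz":0,"dx":0,"dy":0,"dz":0,"hand":0.075},
  {"wx":0,"wy":0,"wz":0,"dx":0,"dy":-0.02,"dz":0,"hand":0.075},
])

```text
t: 40.72
tcp_pos: [0.6095, -0.1208, 0.0634]
tool_rot: [-1.292, 1.075, -1.071]
contact_force: [-0.1, -0.0, 0.2]
opening: 0.821
```

>>> jog_arm([
  {"wx":0,"wy":0,"wz":0,"dx":0,"dy":-0.055,"dz":0,"hand":0.075},
  {"wx":0,"wy":0,"wz":0,"dx":0,"dy":-0.055,"dz":0,"hand":0.075},
  {"wx":0,"wy":0,"wz":0,"dx":0,"dy":-0.055,"dz":0,"hand":0.075},
  {"wx":0,"wy":0,"wz":0,"dx":-0.06,"dy":0,"dz":-0.01,"hand":0.075},
  {"wx":0,"wy":0,"wz":0,"dx":-0.06,"dy":0,"dz":-0.01,"hand":0.075},
])

```text
t: 41.35
tcp_pos: [0.5686, -0.0057, 0.231]
tool_rot: [-1.288, 1.072, -1.075]
contact_force: [0.9, 0.5, -0.1]
opening: 0.82
```

>>> jog_arm([
  {"wx":0,"wy":0,"wz":0,"dx":-0.06,"dy":0,"dz":-0.01,"hand":0.075},
  {"wx":0,"wy":0,"wz":0,"dx":-0.06,"dy":0,"dz":-0.01,"hand":0.075},
  {"wx":0,"wy":0,"wz":0,"dx":-0.06,"dy":0,"dz":-0.01,"hand":0.075},
  {"wx":0,"wy":0,"wz":0,"dx":0,"dy":0,"dz":0,"hand":0.075},
  {"wx":0,"wy":0,"wz":0,"dx":0,"dy":0,"dz":0,"hand":0.075},
])

```text
t: 41.98
tcp_pos: [0.5067, 0.1647, 0.2298]
tool_rot: [-1.29, 1.071, -1.073]
contact_force: [-0.9, -0.3, -0.1]
opening: 0.823
```

Run:
```python
from h import *
go(.6,.1,.2)
s=save('scene','s9');t=save('top','top9')
for n,im in(('s',s),('t',t)):
    T=np.linalg.inv(im['world_to_cam'])
    for x,y,z in((.610,-.121,.083),(.464,-.273,.083),(.459,-.110,.024)):
        try: print(n,end=' ');top_at(im,T,x,y,z)
        except Exception as e: print(e)
cv2.imwrite('pics/c9.png',np.hstack([s['color'],cv2.resize(t['color'][120:270,150:440],(773,400))[:,:0]])[:,:,::-1])
```

```text
t 41.98 yaw -79.43 down 1.0 pos [0.5067 0.1647 0.2298] F [-0.9 -0.3 -0.1] j [ 0.27  0.13  2.08 -0.    0.94  1.66] op 0.075
 shift d= [0.0808 0.0298 0.0798]
s top 183 [ 0.6136 -0.1223  0.0822] ((613.6036987304688, -120.71309661865234), 19.199806213378906)
s top 138 [ 0.4684 -0.2742  0.0816] ((468.28240966796875, -276.00762939453125), 21.0604248046875)
s top 359 [ 0.461  -0.1112  0.0237] ((461.4081115722656, -110.09210205078125), 33.058837890625)
t top 154 [ 0.6093 -0.1226  0.0829] ((609.1885986328125, -122.11097717285156), 18.588790893554688)
t top 159 [ 0.4618 -0.2742  0.0828] ((461.9632873535156, -274.28131103515625), 18.495803833007812)
t top 401 [ 0.4581 -0.111   0.0241] ((458.5983581542969, -111.23606872558594), 31.09268569946289)
```

View pics/c9.png

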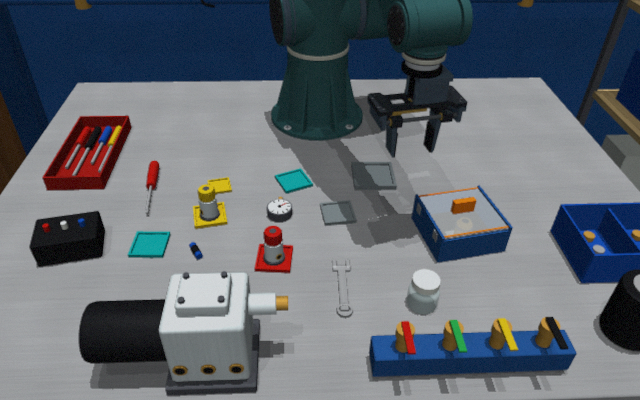

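The red regulator stands in the red tray (272,247), the yellow one in the yellow tray (207,203), and the gauge is unmoved. The cover is shut and the arm is clear, so I hand in.

```bash
python3 -c "
from cell import *
print(finish_job())"
```

```text
the job is handed in; nothing more can be done
None
```

The job is done and handed in at about 42 s of the 115 s allowed; no verdict was reported.

I slid the cover open and stood the coupler in the nest. I then shut the cover until the force rose at its stop. It had started about 7 mm open. The red regulator was parked in the grey tray, the yellow one went into the yellow tray, and the red one then went into the red tray.

**Last checks**
- **Regulators:** both stand upright, tops at 82–83 mm (83 mm expected). From above, both are within about 3 mm of their tray centres.
- **Gauge:** within about 2 mm of its start.
- **Cover and coupler:** the coupler was measured in the nest, about 1 mm off centre, before shutting. After the fingers let go of the cover, the top view showed it shut with the coupler under it; the last scene view still showed the cover shut.
- **Robot:** the gripper is open and clear of everything.

**Disagreements**
- The scene camera puts the regulators 4–6 mm further out in x than the top camera does. It gave the same kind of offset when the red regulator was in the grey tray, so I take it as camera bias. By either camera they stay within tolerance.
- I miscounted one travel row on the way to the red regulator and stopped about 5 cm short; I corrected this before descending.
- The first batch of moves was refused because rows need every field. Nothing moved.

I viewed 14 pictures.

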